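Charge the deburring cabinet with pipe couplings

TASK

Charge the deburring cabinet: pull the wooden gate up out of its channels in front of the slot and lean it on the wooden rack, its foot between the strip and the wall and its top resting on the wall. Load every brass coupling into the boat's trough, all together, then slide the boat level through the slot until the whole trough is inside, and roll it over there so that they all fall out into the chamber, never letting the boat touch the cover plate. Draw the empty boat out again, lay it back on its rest as it was, and leave the other things on the bench alone.

Things in the scene. Friction and masses are not known exactly. Their poses are not given: they have to be found in the camera images.
- slot (a point): Centre of the slot, 80 mm wide and 50 mm tall, in the outer face of the 6 mm thick cover plate, 110 mm above the bench. +x runs level straight into the cabinet, y across the slot, z up. The gate covers it at the start. A ledge under the slot (top 60 mm below its centre) and side channels 62 mm off its middle (top 10 mm below its centre) stand out 17 mm from the plate.
- chamber (a point): Middle of the floor of the chamber, in a fixed bench deburring cabinet 200 wide x 220 deep x 169 mm tall, grey below with a closed clear hood. The chamber is 208 mm deep behind the plate and 188 mm wide, its floor 20 mm and roof 165 mm above the bench. Axes as for slot.
- cover: The upright aluminium cover plate in the cabinet's front, 200 mm wide, 165 mm tall, with the gate's ledge and channels; fixed. Origin on the bench under the cabinet's centre, 110 mm behind the plate's outer face; axes as for slot.
- gate: The gate: flat plywood board 120 mm wide (y), 170 mm tall (z), 8 mm thick (x), about 140 g. It starts upright on the ledge in the two channels before the slot with 2 mm of play, foot 50 mm and top edge 220 mm above the bench (55 mm above the plate); straight up by 60 mm it clears the channels. Origin: centre of its foot.
- gate_grip (a point): Point on the gate for gripping: mid-width, mid-thickness, 15 mm below its top edge; axes x through the thickness, y along the width, z up the board.
- gate_foot (a point): Centre of the gate's bottom edge; axes as for gate_grip.
- backstop: Fixed wooden leaning rack, origin on the bench at its centre. Base 100 x 200 mm (x, y), 6 mm thick. Wall 200 mm wide: front face at x = +28 mm, top 116 mm above the bench. Foot strip along y: inner face at x = -17 mm, 10 mm wide, top 20 mm above the bench. With its foot on the base against the strip the gate leans about 18 degrees, top towards +x, over the wall's top edge.
- boat_grip (a point): Gripping point of the steel boat (322 mm long, about 280 g), on the axis of its handle bar. +x along the boat to the trough, z up. Bar 16 x 16 mm, x = -80 to 45 mm; round neck of 10 mm diameter on the same axis to x = 112; trough x = 112 to 242, 57 mm wide, underside at z = -13. Starts level on its rest, this point 55 mm above the bench.
- boat_trough (a point): Middle of the trough's floor, 177 mm ahead of boat_grip and 10 mm below it; same axes. Floor 26 mm wide, 126 mm long inside; both long sides slope up at only 18 degrees to y = +/-28 mm, 5 mm above the floor, so couplings roll out when the boat is rolled 45 degrees or more about x. End plates are 50 mm wide and reach 14 mm above the floor.
- rest: Fixed wooden rest of the boat. Origin on the bench under the boat's proper gripping point, +x along the boat to the trough; parked, boat_grip is 55 mm above it. One block (55 x 60 mm, 42 mm tall) is under the trough, 177 mm ahead of the origin, one (28 x 50 mm, 47 mm tall) under the bar, 62 mm behind it.
- coupling1_mid (a point): Centre of a brass pipe coupling: an octagonal prism 26 mm long (its x axis), 20 mm across flats, about 38 g, lying on one of its flats on the grey mat (4 mm thick, so its centre starts 14 mm above the bench). Two to four are there; absent ones have no pose. All are alike.
- coupling2_mid (a point): Centre of a brass pipe coupling: an octagonal prism 26 mm long (its x axis), 20 mm across flats, about 38 g, lying on one of its flats on the grey mat (4 mm thick, so its centre starts 14 mm above the bench). Two to four are there; absent ones have no pose. All are alike.
- coupling3_mid (a point): Centre of a brass pipe coupling: an octagonal prism 26 mm long (its x axis), 20 mm across flats, about 38 g, lying on one of its flats on the grey mat (4 mm thick, so its centre starts 14 mm above the bench). Two to four are there; absent ones have no pose. All are alike.
- coupling4_mid (a point): Centre of a brass pipe coupling: an octagonal prism 26 mm long (its x axis), 20 mm across flats, about 38 g, lying on one of its flats on the grey mat (4 mm thick, so its centre starts 14 mm above the bench). Two to four are there; absent ones have no pose. All are alike.
- boat: The same boat as boat_grip, with the same origin and axes.
- oil: Bystander: black oil bottle, 52 mm in diameter, 150 mm tall, origin under its base; leave alone.
- tape: Bystander: roll of tape lying flat, 90 mm in diameter, 24 mm high, origin under its centre; leave alone.
- tin: Bystander: closed tin with a paper band, 60 mm in diameter, 80 mm tall, origin under its base; leave alone.
Mind the look-alikes: they are no part of the job. Of the things that look like the gate, the smallest one is meant.

How it is judged:
By the outcome, as a careful person would: the job done as asked, in the order asked, and still so for the second after the job is handed in, with the robot touching nothing.
Of coupling1, coupling2, coupling3, coupling4 only 2 to 4 are there at a start; the rules pass over those that are not, and their reading is None.
At some moment in a run one of coupling1, coupling2, coupling3, coupling4 may be knocked a few centimetres aside while the robot is not near it.
It also fails if it takes over 210 s, if anything falls off the work surface, if the arm or the gripper's body presses on something with over 40 N, if the wrist force passes 120 N, or if a joint passes its speed limit or range.

ROBOT

A 6-joint arm with a two-finger parallel gripper is mounted at the origin on the work surface. World frame = base frame: x ahead of the robot, y to its left, z up, the work surface at z = 0. Lengths are in m, angles in rad, forces in N, time in s.
With the tool pointing down it reaches from about 0.25 to 0.775 m from the base axis. Payload 4 kg.
Tool frame: the origin (TCP) lies midway between the tips of the shut fingers; the grasp point (between the pads) lies 19 mm behind it; z points along the fingers, y is the line along which they close (so a half turn about z gives the same grasp; the last joint's range is limited). The gripper opens to 94 mm and grips with 3 to 60 N. Pads are 16 mm wide; open, the fingers measure 119 mm over their backs; the gripper's body (75 mm by 177 mm) begins 78 mm behind the grasp point.
Start: joints at [1.064, 0.087, 1.371, -0, 1.684, -0.103], TCP at [0.216, 0.506, 0.206] pointing down, gripper open.
Joint ranges: [-3.1, 3.1], [-0.76, 2.03], [0.27, 2.55], [-1.08, 4.22], [0.17, 2.65], [-2.57, 2.57]. Speed limits (rad/s): [2.79, 2.79, 3.14, 3.14, 3.14, 3.14].

INTERFACE

Orientations are given as [roll, pitch, yaw] about the fixed x, y, z axes, in that order (R = Rz(yaw) Ry(pitch) Rx(roll)).
In Python, from bench import get_obs, snapshot, close_job gives the robot as it stands. The module is installed in compiled form; this text tells all that it offers.
- The arm moves only by the tool drive_tool, never from a script. Its argument "commands" is a list of rows, each a list of 6 numbers: the shift along the tool's x, y, z in units of 0.04 m (1.0 is 0.04 m), then the turn, a rotation vector about the tool's x, y, z in units of 0.1 rad (1.0 is 0.1 rad). In form: [[dx, dy, dz, wx, wy, wz], ...]. A call has 1 to 20 rows; each row shifts and turns the commanded pose from where the row before left it, along the tool's axes as they then stand; what a row does not reach is not made up. A row lasts 1/8 s, in which the tool goes at most 62.5 mm and 10.7 degrees, less where a joint would pass 70% of its speed; a pose out of reach is approached as far as the arm can. A call with a number of a shift or a turn outside -1 to 1 is refused whole. A call with a gripper value outside its range is refused whole. "gripper" is the closure, from 0 (fully open) to 1 (shut), set as the call begins (left out, the last holds). The fingers move at their own pace and stop on an object; the grip force is fixed at half the most. Time passes only in rows, so rows that do not move let the fingers close. It gives the time, the measured TCP pose, the force, the opening and the grip force at its end, in the units of the state.
- get_obs(): the state, without advancing time (a new reading comes with each control period).
- snapshot(name): name is "scene" or "top" or "wrist"; returns a dict with "image" (400x640x3 uint8, blue, green, red), "range_z" (400x640 float32, m along the optical axis (not along the pixel's ray), 0 where there is no reading), "fx", "fy", "cx", "cy" (pixels), "k1" (the pictures are not rectified: a ray, as slopes to the right and down, at radius r is drawn at 1 + k1 r^2 times it, then the intrinsics apply), "rvec" (rotation vector, rad) and "tvec" (3), from world to camera coordinates, as OpenCV has them. Camera axes: x right, y down, z forward; pixel columns grow to the right and rows downward; lengths in m; the calibration is good to about 2 mm. A picture is of the moment at which its call begins.
- close_job(): hands the job in; it is judged then, once.
The state is a dict: "time": time; "joint_positions": joint angles; "qvel": joint speeds; "joint_torque": joint torques, N m; "tool_pos": TCP position; "ee_rot": TCP orientation; "wrist_force": force on the tool from outside, world axes, zero at the start; "wrist_torque": the same for the moment, N m; "width": finger opening in m; "finger_force": force on a finger pad.
Only numpy, scipy, OpenCV 4.12 (cv2) and the standard library are available. Lean on these libraries where they do the work, as an engineer would, in place of code of your own. Each camera call takes 0.05 s, during which the arm holds its last target. There are 200 camera calls.

## Working session

There is one attempt and no reset: what is moved stays moved. The work goes in short steps, Python scripts to look and compute and a tool call to move; the robot and the scene stay as the last step left them, time stands still between calls to the robot, and variables do not carry over. Pictures are saved under pics/ and viewed, at most 14 in all, crops included, and the job is handed in when it is done.

Besides the shell and the picture viewer there is one more tool, called after "Request:" in YAML: its name, and indented under it one key for each argument. drive_tool: Moves the arm, as the interface text tells. Its arguments: {"type":"object","properties":{"commands":{"type":"array"},"gripper":{"type":"number"}},"required":["commands"]}

```bash
mkdir -p pics
cat > h.py <<'E'
import numpy as np, cv2
from bench import get_obs, snapshot, close_job
from scipy.spatial.transform import Rotation as R
def cloud(s):
    h,w=s["range_z"].shape
    u,v=np.meshgrid(np.arange(w),np.arange(h))
    x=(u-s["cx"])/s["fx"]; y=(v-s["cy"])/s["fy"]
    a,b=x.copy(),y.copy()
    for _ in range(15):
        f=1+s["k1"]*(a*a+b*b); a=x/f; b=y/f
    z=s["range_z"]; P=np.stack([a*z,b*z,z],-1)
    M=cv2.Rodrigues(np.array(s["rvec"],float))[0]
    W=(P-np.array(s["tvec"]).reshape(3))@M
    W[z<=0]=np.nan
    return W
def shot(n,f):
    s=snapshot(n); cv2.imwrite(f"pics/{f}.png",s["image"]); W=cloud(s); np.save(f"pics/{f}.npy",W); return s,W
E
python3 - <<'E'
from h import *
o=get_obs(); print({k:np.round(v,3) for k,v in o.items()})
for n in("scene","top","wrist"):
    s,W=shot(n,n+"0"); M=cv2.Rodrigues(np.array(s["rvec"],float))[0]
    print(n,s["fx"],s["k1"],-M.T@np.array(s["tvec"]).reshape(3),M[2], np.isfinite(W[...,0]).mean())
E
```

```text
{'time': np.float64(0.0), 'joint_positions': array([ 1.064,  0.088,  1.372, -0.   ,  1.684, -0.103]), 'qvel': array([ 0.002, -0.002,  0.   ,  0.002, -0.   , -0.   ]), 'joint_torque': array([ 0.0000e+00, -3.4019e+01, -3.0242e+01,  7.2000e-02,  3.3000e-02,
       -0.0000e+00]), 'tool_pos': array([0.216, 0.505, 0.204]), 'ee_rot': array([-3.139, -0.   ,  2.738]), 'wrist_force': array([-0.187, -0.059, -0.642]), 'wrist_torque': array([-0.017,  0.029,  0.011]), 'finger_force': np.float64(0.0), 'width': np.float64(0.094)}
scene 482.55612648518104 -0.10739308935133612 [1.19909351 0.9096267  1.37681964] [-0.40145015 -0.54861262 -0.73339073] 0.99569140625
top 436.7946009569504 0.025667912969474568 [0.33066412 0.0054834  1.26998968] [ 0.17922071  0.00846139 -0.98377251] 0.99608984375
wrist 322.6717759767471 -0.026065043233805364 [0.14571808 0.53602824 0.38341425] [ 0.24224159 -0.10453569 -0.96456794] 0.99603125
```

View pics/top0.png

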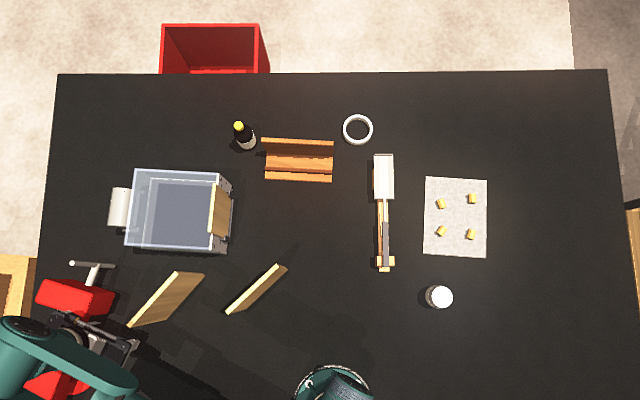

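View pics/scene0.png

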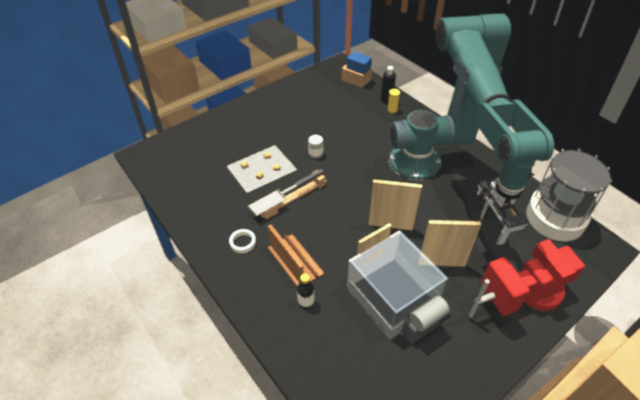

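Top view: gate candidates are (220,210), which stands in the cabinet's channels, plus the free boards at (167,300) and (256,290). The rack is at (298,160), boat trough at (383,175), bar (384,240), and four couplings at (440,203), (471,199), (441,231), (470,234). Next I'll measure these and crop the gate.

Run:
```python
from h import *
np.set_printoptions(precision=4,suppress=True)
T=np.load("pics/top0.npy");S=np.load("pics/scene0.npy")
A=np.concatenate([T.reshape(-1,3),S.reshape(-1,3)])
A=A[np.isfinite(A[:,0])]
def rect(Q,n):
    (c,wh,a)=cv2.minAreaRect(Q[:,:2].astype(np.float32)); print(n,len(Q),"c",np.round(c,4),"wh",np.round(wh,4),"a",round(a,2),"z",np.percentile(Q[:,2],[2,50,98]))
def box(W,u0,u1,v0,v1,z0,z1):
    Q=W[v0:v1,u0:u1].reshape(-1,3); return Q[(Q[:,2]>z0)&(Q[:,2]<z1)]
print("bench",np.nanmedian(T[320:340,420:520,2]),np.nanmedian(S[300:330,200:230,2]))
rect(box(T,205,232,175,245,.19,.25),"gate top T")
rect(box(S,350,395,220,255,.175,.25),"gate S")
rect(box(T,125,205,265,330,.04,.4),"boardA T"); rect(box(T,222,290,260,318,.04,.4),"boardB T")
rect(box(S,365,422,175,235,.02,.4),"boardB S"); rect(box(S,420,480,215,270,.02,.4),"boardA S")
rect(box(T,120,235,165,255,.155,.185),"hood T")
rect(box(S,340,450,230,330,.155,.185),"hood S")
rect(box(T,258,336,132,185,.105,.125),"rackwall"); rect(box(T,258,336,132,190,.014,.026),"strip"); rect(box(T,258,336,132,190,.003,.011),"base")
rect(box(T,370,398,150,202,.035,.07),"trough"); rect(box(T,370,398,203,275,.057,.075),"bar"); 
rect(box(S,240,330,165,220,.057,.075),"bar S");
for n,(u,v) in dict(c1=(440,203),c2=(471,199),c3=(441,231),c4=(470,234)).items(): rect(box(T,u-10,u+10,v-10,v+10,.018,.035),n)
rect(box(T,420,490,170,260,.002,.008),"mat")
s=cv2.imread("pics/top0.png");a=cv2.resize(s[150:340,110:310],None,fx=2.9,fy=2.9,interpolation=cv2.INTER_CUBIC)
cv2.imwrite("pics/crop1.png",a)
```

```text
bench 0.0006437300834228238 -0.7458221359352659
gate top T 327 c [0.5161 0.2918] wh [0.0097 0.12  ] a 86.13 z [0.1913 0.2187 0.2246]
gate S 379 c [0.5168 0.3197] wh [0.0688 0.1239] a 87.8 z [0.1755 0.2039 0.2247]
boardA T 1603 c [0.2979 0.4178] wh [0.0147 0.1623] a 49.63 z [0.0445 0.1661 0.2293]
boardB T 793 c [0.3207 0.1879] wh [0.0124 0.1602] a 43.7 z [0.0502 0.1999 0.2299]
boardB S 2150 c [0.3046 0.1748] wh [0.4944 0.1608] a 37.6 z [0.0259 0.1453 0.2294]
boardA S 2172 c [0.3555 0.4226] wh [0.2369 0.1175] a 3.62 z [0.0263 0.1524 0.2282]
hood T 6609 c [0.5233 0.4032] wh [0.2326 0.2003] a 86.48 z [0.1645 0.17   0.1748]
hood S 4639 c [0.4744 0.4353] wh [0.278  0.3267] a 81.43 z [0.1586 0.1704 0.1785]
rackwall 402 c [0.7172 0.0936] wh [0.1995 0.0143] a 86.28 z [0.1058 0.1166 0.1213]
strip 345 c [0.6809 0.0974] wh [0.1988 0.0653] a 86.54 z [0.0144 0.0204 0.0257]
base 1712 c [0.6945 0.1043] wh [0.234  0.1783] a 89.59 z [0.0031 0.0064 0.0107]
trough 914 c [ 0.627  -0.1496] wh [0.0574 0.1407] a 89.2 z [0.0413 0.0476 0.0605]
bar 337 c [ 0.4647 -0.1484] wh [0.0166 0.176 ] a 89.6 z [0.0575 0.0631 0.0683]
bar S 202 c [ 0.5371 -0.1456] wh [0.3216 0.0558] a 0.65 z [0.0572 0.0634 0.0719]
c1 62 c [ 0.5586 -0.3189] wh [0.0255 0.0202] a 19.35 z [0.0185 0.0235 0.0294]
c2 64 c [ 0.5737 -0.4074] wh [0.0265 0.0207] a 1.01 z [0.0188 0.0233 0.0306]
c3 63 c [ 0.4795 -0.315 ] wh [0.0199 0.0265] a 53.37 z [0.0193 0.0237 0.0294]
c4 65 c [ 0.4692 -0.3973] wh [0.0193 0.0259] a 70.0 z [0.0186 0.0243 0.0284]
mat 4032 c [ 0.5294 -0.3616] wh [0.2039 0.2704] a 87.56 z [0.0022 0.0048 0.0078]
```

View pics/crop1.png

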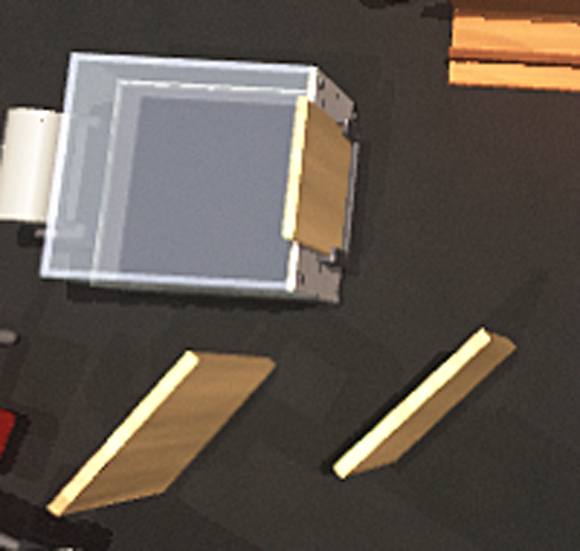

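The crop shows the free boards at (125,430) and (425,405) are wider; both measure 160 mm. The board in the channels at (320,180) measures 120 mm, so it is the gate. I'll go above it.

```bash
cat >> h.py <<'E'
np.set_printoptions(precision=4,suppress=True)
def plan(p,rpy=None,N=None,start=None):
    """identical rows taking the tool to p, rpy; returns row,N"""
    if start is None:
        o=get_obs(); p0=o["tool_pos"]; R0=R.from_euler("xyz",o["ee_rot"])
    else: p0=start[0]; R0=R.from_euler("xyz",start[1])
    R1=R0 if rpy is None else R.from_euler("xyz",rpy)
    w=(R0.inv()*R1).as_rotvec(); dp=np.array(p)-p0
    n=N or int(max(1,np.ceil(np.linalg.norm(dp)/.036),np.ceil(np.linalg.norm(w)/.095)))
    A=sum((R0*R.from_rotvec(w*k/n)).as_matrix() for k in range(n))
    d=np.linalg.solve(A,dp)
    print(n,"rows of",np.round(np.r_[d/.04,w/n/.1],3).tolist())
E
python3 - <<'E'
from h import *
a=[.216,.505,.204];r=get_obs()["ee_rot"]
plan([.216,.505,.32]); plan([.516,.26,.32],[np.pi,0,3.075],start=([.216,.505,.32],r))
E
```

```text
4 rows of [-0.001, -0.003, -0.721, 0.0, 0.0, 0.0]
11 rows of [-0.802, -0.372, 0.0, -0.002, -0.0, -0.307]
```

Request:
drive_tool:
  commands:
    - [0, 0, -0.72, 0, 0, 0]
    - [0, 0, -0.72, 0, 0, 0]
    - [0, 0, -0.72, 0, 0, 0]
    - [0, 0, -0.72, 0, 0, 0]
    - [-0.8, -0.37, 0, 0, 0, -0.307]
    - [-0.8, -0.37, 0, 0, 0, -0.307]
    - [-0.8, -0.37, 0, 0, 0, -0.307]
    - [-0.8, -0.37, 0, 0, 0, -0.307]
    - [-0.8, -0.37, 0, 0, 0, -0.307]
    - [-0.8, -0.37, 0, 0, 0, -0.307]
    - [-0.8, -0.37, 0, 0, 0, -0.307]
    - [-0.8, -0.37, 0, 0, 0, -0.307]
    - [-0.8, -0.37, 0, 0, 0, -0.307]
    - [-0.8, -0.37, 0, 0, 0, -0.307]
    - [-0.8, -0.37, 0, 0, 0, -0.307]
    - [0, 0, 0, 0, 0, 0]
  gripper: 0

```text
time: 2.15
tool_pos: [0.5168, 0.2606, 0.319]
ee_rot: [-3.14, -0.002, 3.072]
wrist_force: [-0.4, 0.5, -1.1]
width: 0.0943
finger_force: 0.0
```

Run:
```python
from h import *
o=get_obs(); print(o["tool_pos"],o["ee_rot"],o["joint_positions"])
s,W=shot("wrist","w1")
Q=W.reshape(-1,3);Q=Q[(Q[:,2]>.208)&(Q[:,2]<.232)&(abs(Q[:,0]-.516)<.08)&(abs(Q[:,1]-.292)<.03)]
print(len(Q),cv2.minAreaRect(Q[:,:2].astype(np.float32)),np.median(Q,0))
```

```text
[0.5168 0.2606 0.319 ] [-3.1403 -0.0023  3.0722] [ 0.3692  0.162   1.0644 -0.0002  1.9178 -1.1322]
1340 ((0.5149491429328918, 0.2933092415332794), (0.008326629176735878, 0.12022800743579865), 86.41100311279297) [0.5094 0.2931 0.2196]
```

View pics/w1.png

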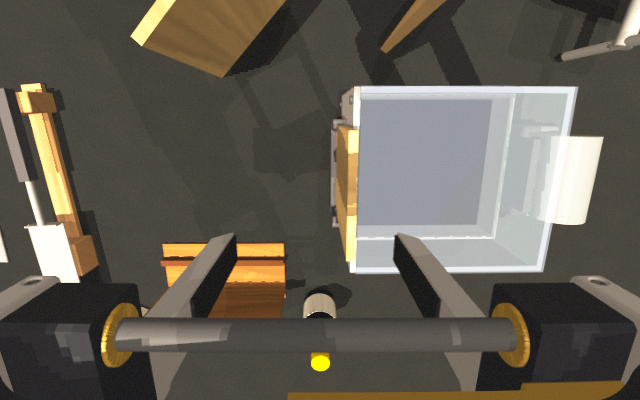

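The wrist view shows the gate edge-on at (348,195), with the fingers on either side. Centring and descending.

Run:
```python
from h import *
plan([.515,.2933,.319],[np.pi,0,3.079],N=2)
W=np.load("pics/top0.npy")
def box(u0,u1,v0,v1,z0,z1):
    Q=W[v0:v1,u0:u1].reshape(-1,3); return Q[(Q[:,2]>z0)&(Q[:,2]<z1)]
for n,b in dict(oil=(225,260,115,155,.05,.2),tape=(340,376,110,148,.015,.03),tin=(420,458,280,310,.06,.1)).items():
    Q=box(*b); print(n,len(Q),Q.min(0),Q.max(0))
W=np.load("pics/w1.npy").reshape(-1,3)
for n,z0,z1 in (("hood",.162,.178),("wall",.110,.122),("strip",.0165,.0235)):
    Q=W[(W[:,2]>z0)&(W[:,2]<z1)]
    Q=Q[(Q[:,1]>.302)&(Q[:,0]>.35)&(Q[:,0]<.68)] if n=="hood" else Q[(Q[:,0]>.63)&(Q[:,1]<.22)&(Q[:,1]>-.05)]
    print(n,len(Q),cv2.minAreaRect(Q[:,:2].astype(np.float32)),Q.min(0),Q.max(0))
```

```text
2 rows of [0.036, 0.397, 0.008, -0.002, -0.011, -0.027]
oil 377 [0.7248 0.223  0.0503] [0.7746 0.2728 0.1568]
tape 284 [ 0.7414 -0.1239  0.015 ] [ 0.8325 -0.0368  0.0299]
tin 428 [ 0.2652 -0.3163  0.0606] [ 0.3255 -0.2607  0.0864]
hood 36805 ((0.4893319010734558, 0.411981999874115), (0.22141195833683014, 0.2680153548717499), 86.60038757324219) [0.3524 0.302  0.1621] [0.6281 0.5259 0.1774]Traceback (most recent call last):
  File "<stdin>", line 12, in <module>
    return umr_minimum(a, axis, None, out, keepdims, initial, where)
ValueError: zero-size array to reduction operation minimum which has no identity
```

Request:
drive_tool:
  commands:
    - [0.04, 0.4, 0, 0, 0, -0.03]
    - [0.04, 0.4, 0, 0, 0, -0.03]
    - [0, 0, 0.7, 0, 0, 0]
    - [0, 0, 0.7, 0, 0, 0]
    - [0, 0, 0.7, 0, 0, 0]
    - [0, 0, 0.7, 0, 0, 0]
    - [0, 0, 0.5, 0, 0, 0]
    - [0, 0, 0, 0, 0, 0]

```text
time: 3.2
tool_pos: [0.5124, 0.2953, 0.1867]
ee_rot: [-3.14, -0.004, 3.084]
wrist_force: [0.5, -0.8, 0.3]
width: 0.0944
finger_force: 0.0
```

Request:
drive_tool:
  commands:
    - [0, 0, 0, 0, 0, 0]
    - [0, 0, 0, 0, 0, 0]
    - [0, 0, 0, 0, 0, 0]
    - [0, 0, 0, 0, 0, 0]
    - [0, 0, 0, 0, 0, 0]
    - [0, 0, 0, 0, 0, 0]
    - [0, 0, 0, 0, 0, 0]
    - [0, 0, 0, 0, 0, 0]
  gripper: 1

```text
time: 4.2
tool_pos: [0.5143, 0.2941, 0.1886]
ee_rot: [3.142, -0.0, 3.081]
wrist_force: [-1.2, 0.3, 0.1]
width: 0.0172
finger_force: 0.0
```

Request:
drive_tool:
  commands:
    - [0, 0, 0, 0, 0, 0]
    - [0, 0, 0, 0, 0, 0]
    - [0, 0, 0, 0, 0, 0]
    - [0, 0, 0, 0, 0, 0]
    - [0, 0, -0.3, 0, 0, 0]
    - [0, 0, -0.5, 0, 0, 0]
    - [0, 0, -0.6, 0, 0, 0]
    - [0, 0, -0.6, 0, 0, 0]
    - [0, 0, -0.6, 0, 0, 0]
    - [0, 0, -0.6, 0, 0, 0]
    - [0, 0, 0, 0, 0, 0]

```text
time: 5.58
tool_pos: [0.515, 0.2945, 0.3199]
ee_rot: [3.139, 0.005, 3.082]
wrist_force: [-0.2, -0.5, -2.2]
width: 0.0077
finger_force: 30.0
```

Run:
```python
from h import *
o=get_obs(); print(o["tool_pos"],o["ee_rot"],o["width"],o["finger_force"])
a=np.radians(-3.6)
for f in("top0","w1"):
    W=np.load(f"pics/{f}.npy").reshape(-1,3); W=W[np.isfinite(W[:,0])]
    d=W[:,:2]-[.6823,.0959]; X=d@[np.cos(a),np.sin(a)]; Y=d@[-np.sin(a),np.cos(a)]
    k=(abs(X)<.08)&(abs(Y)<.12)&(W[:,2]>-.002)&(W[:,2]<.13)
    X,Y,Z=X[k],Y[k],W[k,2]
    for y0 in(-.08,0,.06):
        m=abs(Y-y0)<.015; print(f,y0)
        for x0 in np.arange(-.054,.056,.004):
            q=m&(abs(X-x0)<.002); 
            if q.sum(): print("  %.0f:%.0f"%(x0*1e3,np.median(Z[q])*1e3),end="")
        print()
    m=Z>.108; print("wall Y",Y[m].min() if m.any() else 0,Y[m].max() if m.any() else 0)
```

```text
[0.515  0.2945 0.3199] [3.1389 0.0051 3.0815] 0.0076995427257192765 29.999063909053802
top0 -0.08
  -54:-0  -50:4  -46:6  -42:8  -38:7  -34:8  -30:6  -26:15  -22:20  -18:22  -14:12  -10:7  -6:8  -2:5  2:8  6:7  10:7  14:9  18:7  22:6  26:9  30:65  34:118  38:116  42:116
top0 0
  -54:3  -50:3  -46:8  -42:8  -38:8  -34:8  -30:7  -26:11  -22:20  -18:22  -14:20  -10:7  -6:8  -2:8  2:8  6:8  10:7  14:6  18:7  22:7  26:8  30:70  34:116  38:118  42:116
top0 0.06
  -54:1  -50:2  -46:9  -42:6  -38:8  -34:7  -30:7  -26:9  -22:21  -18:22  -14:17  -10:7  -6:7  -2:7  2:6  6:9  10:7  14:8  18:7  22:8  26:8  30:67  34:118  38:118  42:116
wall Y -0.09985335726510368 0.09964536187519309
w1 -0.08
  -54:0  -50:2  -46:6  -42:6  -38:5  -34:6  -30:5  -26:13  -22:20  -18:20  -10:6  -6:6  -2:6  2:6  6:6  10:6  14:6  18:6  22:6  26:6
w1 0
  2:6  6:6  10:6  14:6  18:6  22:6  26:7  30:56
w1 0.06
  -54:-1  -50:2  -46:6  -42:6  -38:6  -34:6  -30:6  -26:15  -22:20  -18:20  -10:6  -6:6  -2:6  2:6  6:6  10:6  14:6  18:6  22:6  26:18  30:55
wall Y 0 0
```

```bash
cat >> h.py <<'E'
def rackpose(X,Y,Z,th,yaw=-3.6,o=(.683,.0959)):
    a=np.radians(yaw); Rr=R.from_euler("z",a)
    p=Rr.apply([X,Y,0])+[o[0],o[1],Z]
    r=Rr*R.from_euler("y",np.radians(th))*R.from_euler("z",np.pi/2)*R.from_euler("x",np.pi)
    return p,r.as_euler("xyz")
E
python3 - <<'E'
from h import *
a=rackpose(-.025,-.02,.32,0); plan(*a)
b=rackpose(.0269,-.02,.26,15); plan(*b,start=a); print(a,b)
c=rackpose(.0269,-.02,.144,15); plan(*c,start=b)
E
```

```text
17 rows of [-0.416, -0.081, 0.001, 0.004, 0.001, 0.926]
3 rows of [0.0, 0.476, 0.462, 0.873, 0.0, 0.0]
(array([0.6568, 0.0775, 0.32  ]), array([3.1416, 0.    , 1.508 ])) (array([0.7086, 0.0743, 0.26  ]), array([-2.8798, -0.    ,  1.508 ]))
4 rows of [-0.0, 0.188, 0.7, 0.0, 0.0, 0.0]
```

Request:
drive_tool:
  commands:
    - [-0.416, -0.081, 0, 0, 0, 0.926]
    - [-0.416, -0.081, 0, 0, 0, 0.926]
    - [-0.416, -0.081, 0, 0, 0, 0.926]
    - [-0.416, -0.081, 0, 0, 0, 0.926]
    - [-0.416, -0.081, 0, 0, 0, 0.926]
    - [-0.416, -0.081, 0, 0, 0, 0.926]
    - [-0.416, -0.081, 0, 0, 0, 0.926]
    - [-0.416, -0.081, 0, 0, 0, 0.926]
    - [-0.416, -0.081, 0, 0, 0, 0.926]
    - [-0.416, -0.081, 0, 0, 0, 0.926]
    - [-0.416, -0.081, 0, 0, 0, 0.926]
    - [-0.416, -0.081, 0, 0, 0, 0.926]
    - [-0.416, -0.081, 0, 0, 0, 0.926]
    - [-0.416, -0.081, 0, 0, 0, 0.926]
    - [-0.416, -0.081, 0, 0, 0, 0.926]
    - [-0.416, -0.081, 0, 0, 0, 0.926]
    - [-0.416, -0.081, 0, 0, 0, 0.926]

```text
time: 7.7
tool_pos: [0.6556, 0.0762, 0.3149]
ee_rot: [-3.139, 0.0, 1.504]
wrist_force: [-0.6, 0.1, -0.1]
width: 0.0078
finger_force: 30.0
```

Request:
drive_tool:
  commands:
    - [0, 0.476, 0.462, 0.873, 0, 0]
    - [0, 0.476, 0.462, 0.873, 0, 0]
    - [0, 0.476, 0.462, 0.873, 0, 0]
    - [0, 0, 0, 0, 0, 0]

```text
time: 8.2
tool_pos: [0.7089, 0.0728, 0.2442]
ee_rot: [-2.863, 0.002, 1.506]
wrist_force: [0.7, -0.1, -2.2]
width: 0.0079
finger_force: 30.0
```

Run:
```python
from h import *
o=get_obs(); print(o["tool_pos"],o["ee_rot"],o["joint_positions"])
plan(*rackpose(.0269,-.02,.26,15)); b=rackpose(.0269,-.02,.26,15);print(b)
s,W=shot("top","t1")
cv2.imwrite("pics/t1c.png",cv2.resize(s["image"][90:270,200:400],None,fx=3,fy=3))
```

```text
[0.7089 0.0728 0.2442] [-2.8631  0.0015  1.5062] [0.0131 0.7499 0.4244 0.0254 2.245  0.091 ]
1 rows of [0.034, -0.118, -0.378, -0.167, 0.01, -0.021]
(array([0.7086, 0.0743, 0.26  ]), array([-2.8798, -0.    ,  1.508 ]))
```

Request:
drive_tool:
  commands:
    - [0, 0, 0, 0, 0, 0]
    - [0, 0, 0, 0, 0, 0]

```text
time: 8.5
tool_pos: [0.707, 0.0739, 0.2624]
ee_rot: [-2.888, -0.001, 1.508]
wrist_force: [-1.1, -0.1, -0.4]
width: 0.0078
finger_force: 30.0
```

Run:
```python
from h import *
o=get_obs(); print(o["tool_pos"],o["ee_rot"],o["joint_positions"])
plan(*rackpose(.0269,-.02,.165,15));
```

```text
[0.707  0.0739 0.2624] [-2.8882 -0.0008  1.5078] [0.0145 0.7277 0.4188 0.0258 2.2476 0.091 ]
3 rows of [0.003, 0.219, 0.782, 0.028, -0.003, 0.0]
```

View pics/t1c.png

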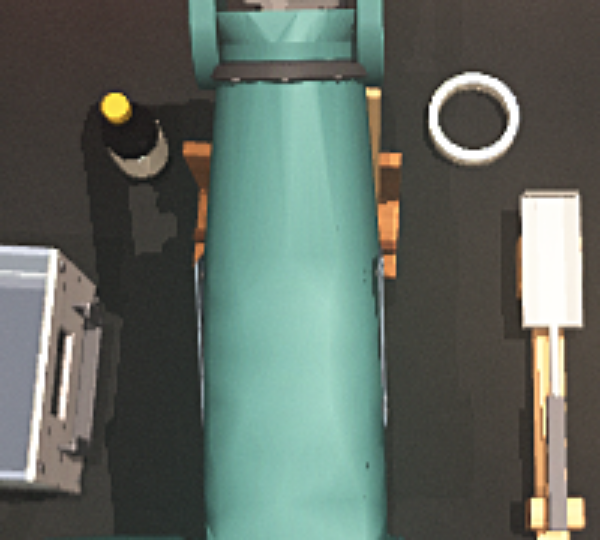

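The picture shows the arm over the rack, the gate's edge at (375,130), and the slot now open at (65,370). Descending slowly.

Request:
drive_tool:
  commands:
    - [0, 0.12, 0.4, 0, 0, 0]
    - [0, 0.12, 0.4, 0, 0, 0]
    - [0, 0.12, 0.4, 0, 0, 0]
    - [0, 0.12, 0.4, 0, 0, 0]
    - [0, 0.11, 0.4, 0, 0, 0]
    - [0, 0.07, 0.35, 0, 0, 0]
    - [0, 0, 0, 0, 0, 0]
    - [0, 0, 0, 0, 0, 0]
    - [0, 0, 0, 0, 0, 0]
    - [0, 0, 0, 0, 0, 0]

```text
time: 9.75
tool_pos: [0.7093, 0.0734, 0.1596]
ee_rot: [-2.881, -0.0, 1.507]
wrist_force: [0.3, -0.2, -0.4]
width: 0.0076
finger_force: 30.0
```

Run:
```python
from h import *
plan(*rackpose(.0269,-.02,.143,15)); 
s,W=shot("scene","s1")
cv2.imwrite("pics/s1c.png",cv2.resize(s["image"][150:330,200:400],None,fx=3,fy=3))
```

```text
1 rows of [0.019, 0.09, 0.406, 0.012, -0.004, -0.006]
```

View pics/s1c.png

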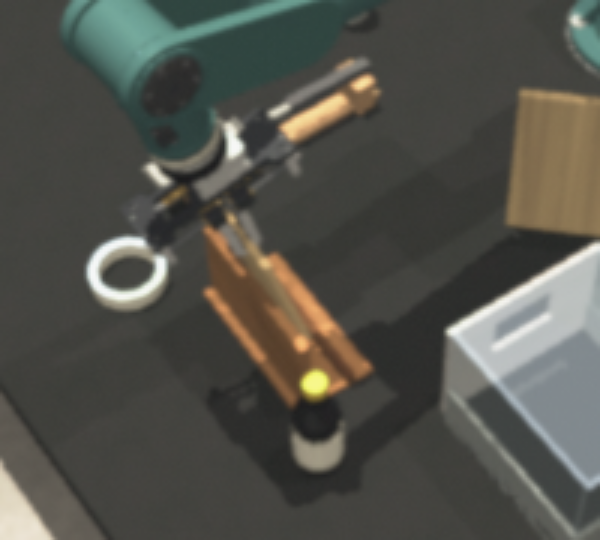

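The gate's foot, at (310,345), is between the strip and the wall. I'll lower it to the base and release.

Request:
drive_tool:
  commands:
    - [0, 0.03, 0.14, 0, 0, 0]
    - [0, 0.03, 0.14, 0, 0, 0]
    - [0, 0.03, 0.14, 0, 0, 0]
    - [0, 0, 0.03, 0, 0, 0]
    - [0, 0, 0, 0, 0, 0]
    - [0, 0, 0, 0, 0, 0]

```text
time: 10.55
tool_pos: [0.7077, 0.0735, 0.1409]
ee_rot: [-2.88, -0.0, 1.507]
wrist_force: [-0.4, -0.0, 1.2]
width: 0.0075
finger_force: 30.0
```

Request:
drive_tool:
  commands:
    - [0, 0, 0, 0, 0, 0]
    - [0, 0, 0, 0, 0, 0]
    - [0, 0, 0, 0, 0, 0]
    - [0, 0, 0, 0, 0, 0]
    - [0, 0, 0, 0, 0, 0]
    - [0, 0, 0, 0, 0, 0]
  gripper: 0.6

```text
time: 11.3
tool_pos: [0.7077, 0.0735, 0.1407]
ee_rot: [-2.88, -0.0, 1.507]
wrist_force: [-0.2, -0.3, -0.7]
width: 0.0378
finger_force: 0.0
```

Run:
```python
from h import *
s,W=shot("scene","s2")
a=np.radians(-3.6)
W=W.reshape(-1,3); W=W[np.isfinite(W[:,0])]
d=W[:,:2]-[.683,.0959]; X=d@[np.cos(a),np.sin(a)]; Y=d@[-np.sin(a),np.cos(a)]
m=(abs(X)<.1)&(Y>-.09)&(Y<.05)
for z0 in np.arange(.02,.20,.01):
    q=m&(abs(W[:,2]-z0)<.004)
    if q.sum()>4: print(round(z0,3),q.sum(),np.percentile(X[q],[5,50,95]))
cv2.imwrite("pics/s2c.png",cv2.resize(s["image"][190:300,240:360],None,fx=5,fy=5))
```

```text
0.02 103 [-0.0253 -0.0178  0.04  ]
0.03 35 [-0.0206  0.0384  0.0403]
0.04 32 [0.0372 0.0392 0.0407]
0.05 24 [0.0371 0.0388 0.0404]
0.06 25 [0.0375 0.0392 0.0404]
0.07 35 [0.0089 0.0391 0.0408]
0.08 29 [0.0226 0.0388 0.0409]
0.09 27 [0.0131 0.039  0.0404]
0.1 20 [0.0367 0.0391 0.0406]
0.11 32 [0.0184 0.0379 0.04  ]
0.12 85 [0.0267 0.0312 0.0391]
0.13 7 [0.0247 0.0299 0.0305]
0.14 6 [0.0297 0.0335 0.0445]
0.15 13 [0.0091 0.05   0.0598]
0.16 16 [0.0032 0.039  0.0581]
0.17 72 [0.0152 0.0388 0.0434]
0.18 14 [0.0111 0.0514 0.0666]
0.19 13 [0.0113 0.0208 0.0669]
```

View pics/s2c.png

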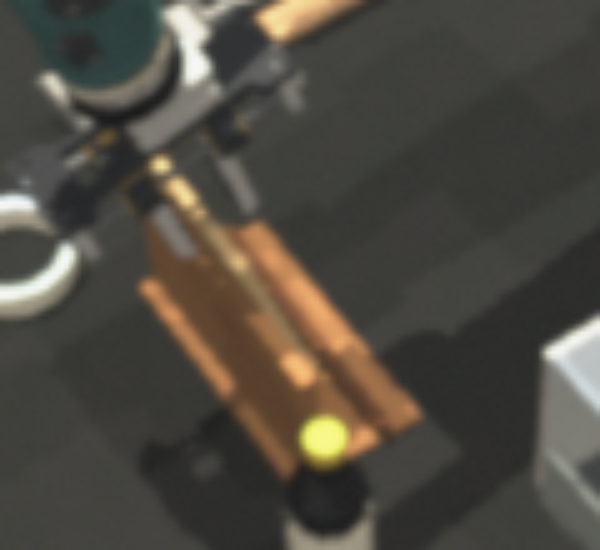

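The gate leans on the wall; it runs from (165,165) to (300,365). Retracting along the tool axis, then over to the mat.

Request:
drive_tool:
  commands:
    - [0, 0, -0.3, 0, 0, 0]
    - [0, 0, -0.5, 0, 0, 0]
    - [0, 0, -0.7, 0, 0, 0]
    - [0, 0, -0.7, 0, 0, 0]
    - [0, -0.2, -0.7, -0.87, 0, 0]
    - [0, -0.3, -0.4, -0.87, 0, 0]
    - [0, -0.3, -0.2, -0.87, 0, 0]
    - [0, 0, 0, 0, 0, 0]
    - [0, 0, 0, 0, 0, 0]

```text
time: 12.48
tool_pos: [0.7103, 0.0732, 0.2822]
ee_rot: [-3.141, -0.0, 1.507]
wrist_force: [-0.3, -0.2, -0.3]
width: 0.0379
finger_force: 0.0
```

Run:
```python
from h import *
print(get_obs()["tool_pos"],get_obs()["ee_rot"])
plan([.52,-.30,.28],[np.pi,0,0.0]);
```

```text
[0.7103 0.0732 0.2822] [-3.1411 -0.0001  1.5071]
16 rows of [-0.689, 0.212, 0.003, -0.0, 0.0, 0.942]
```

Request:
drive_tool:
  commands:
    - [-0.689, 0.212, 0, 0, 0, 0.942]
    - [-0.689, 0.212, 0, 0, 0, 0.942]
    - [-0.689, 0.212, 0, 0, 0, 0.942]
    - [-0.689, 0.212, 0, 0, 0, 0.942]
    - [-0.689, 0.212, 0, 0, 0, 0.942]
    - [-0.689, 0.212, 0, 0, 0, 0.942]
    - [-0.689, 0.212, 0, 0, 0, 0.942]
    - [-0.689, 0.212, 0, 0, 0, 0.942]
    - [-0.689, 0.212, 0, 0, 0, 0.942]
    - [-0.689, 0.212, 0, 0, 0, 0.942]
    - [-0.689, 0.212, 0, 0, 0, 0.942]
    - [-0.689, 0.212, 0, 0, 0, 0.942]
    - [-0.689, 0.212, 0, 0, 0, 0.942]
    - [-0.689, 0.212, 0, 0, 0, 0.942]
    - [-0.689, 0.212, 0, 0, 0, 0.942]
    - [-0.689, 0.212, 0, 0, 0, 0.942]
    - [0, 0, 0, 0, 0, 0]
    - [0, 0, 0, 0, 0, 0]

```text
time: 14.72
tool_pos: [0.5206, -0.3004, 0.2812]
ee_rot: [-3.14, 0.001, 0.001]
wrist_force: [0.9, 1.2, 0.7]
width: 0.0376
finger_force: 0.0
```

```bash
cat >> h.py <<'E'
def couplings(W):
    m=(W[...,2]>.019)&(W[...,2]<.032)&(W[...,0]>.38)&(W[...,0]<.68)&(W[...,1]<-.2)&(W[...,1]>-.52)
    n,L,st,c=cv2.connectedComponentsWithStats(m.astype(np.uint8)); out=[]
    for i in range(1,n):
        if st[i,4]<25: continue
        Q=W[L==i]; (x,y),wh,a=cv2.minAreaRect(Q[:,:2].astype(np.float32))
        ang=a if wh[0]>wh[1] else a+90
        ang=(ang+90)%180-90
        out.append((x,y,ang)); print("cpl %.4f %.4f ax %.1f"%(x,y,ang),np.round(wh,4),st[i,4],"px",np.round(c[i]))
    return out
E
python3 - <<'E'
from h import *
print(get_obs()["tool_pos"],get_obs()["ee_rot"])
s,W=shot("wrist","w2"); couplings(W)
s,T=shot("top","t2"); couplings(T)
# boat
for n,W in(("w",W),("t",T)):
    for nm,z0,z1,x0,x1 in(("trough",.04,.07,.54,.72),("bar",.058,.07,.36,.515)):
        Q=W.reshape(-1,3);Q=Q[(Q[:,2]>z0)&(Q[:,2]<z1)&(Q[:,0]>x0)&(Q[:,0]<x1)&(abs(Q[:,1]+.15)<.05)]
        if len(Q)>20: print(n,nm,len(Q),cv2.minAreaRect(Q[:,:2].astype(np.float32)),np.median(Q,0))
# gate leaning
a=np.radians(-3.6);Q=T.reshape(-1,3);d=Q[:,:2]-[.683,.0959]; X=d@[np.cos(a),np.sin(a)]; Y=d@[-np.sin(a),np.cos(a)]
k=(abs(X)<.12)&(abs(Y)<.1)&(Q[:,2]>.13);print("gate",k.sum(),Q[k,2].max(),X[k].min(),X[k].max(),Y[k].min(),Y[k].max(),[np.median(X[k&(abs(Q[:,2]-z)<.006)]).round(4) for z in(.14,.15,.16)])
E
```

```text
[ 0.5206 -0.3004  0.2812] [-3.1405  0.0011  0.0011]
cpl 0.5734 -0.4080 ax 0.5 [0.025  0.0197] 251 px [396. 134.]
cpl 0.5583 -0.3180 ax 21.8 [0.0272 0.0189] 256 px [329. 145.]
cpl 0.4795 -0.3148 ax -35.7 [0.0185 0.027 ] 226 px [326. 201.]
cpl 0.4692 -0.3978 ax -18.3 [0.0186 0.0266] 222 px [384. 209.]
w trough 5762 ((0.61843341588974, -0.15026317536830902), (0.05960708111524582, 0.1567590981721878), 89.78881072998047) [ 0.6338 -0.1495  0.046 ]
w bar 1252 ((0.4448311924934387, -0.14820341765880585), (0.01741834729909897, 0.1401301920413971), 89.5391616821289) [ 0.4449 -0.1489  0.0626]
t trough 918 ((0.618584930896759, -0.1491430550813675), (0.05730172246694565, 0.1561044156551361), 88.61424255371094) [ 0.6306 -0.1496  0.0478]
t bar 283 ((0.4444791078567505, -0.1483197659254074), (0.016376281157135963, 0.13586783409118652), 89.65125274658203) [ 0.4395 -0.1482  0.0637]
gate 547 0.17896115213852015 0.021520930199528 0.04515066381542577 -0.08125283710992394 0.03842103101987709 [np.float64(0.0271), np.float64(0.0304), np.float64(0.0333)]
```

View pics/w2.png

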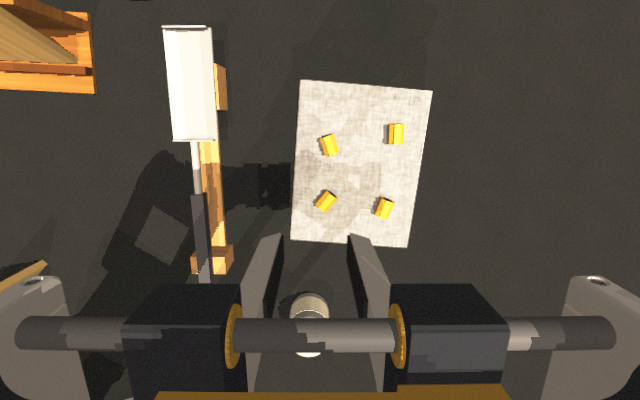

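Wrist view: four couplings at (396,134), (329,145), (326,201), (384,209); the empty trough is at (190,85) and the bar at (203,240).

Run:
```python
from h import *
W=np.load("pics/w2.npy").reshape(-1,3); 
W=W[(abs(W[:,1]+.15)<.022)&(W[:,0]>.54)&(W[:,0]<.72)]
for x0 in np.r_[np.arange(.55,.58,.002),np.arange(.675,.71,.002)]:
    q=abs(W[:,0]-x0)<.001
    if q.sum(): print("%.3f:%.0f"%(x0,1e3*np.percentile(W[q,2],90)),end=" ")
print()
u=[.4795,-.3148,.10]; r=[np.pi,0,np.radians(-35.7)]
plan(u,r); plan([u[0],u[1],.009],r,start=(u,r))
```

```text
0.550:59 0.552:59 0.554:59 0.556:59 0.558:59 0.560:59 0.562:60 0.564:60 0.566:60 0.568:59 0.570:47 0.572:47 0.574:47 0.576:47 0.578:47 0.675:47 0.677:47 0.679:47 0.681:47 0.683:47 0.685:47 0.687:47 0.689:47 0.691:47 0.693:52 0.695:60 0.697:60 0.699:1 0.701:1 0.703:1 0.705:1 0.707:1 0.709:0 
7 rows of [-0.129, 0.092, 0.647, -0.001, 0.002, 0.892]
3 rows of [0.0, -0.0, 0.758, 0.0, 0.0, 0.0]
```

Request:
drive_tool:
  commands:
    - [-0.129, 0.092, 0.647, 0, 0, 0.892]
    - [-0.129, 0.092, 0.647, 0, 0, 0.892]
    - [-0.129, 0.092, 0.647, 0, 0, 0.892]
    - [-0.129, 0.092, 0.647, 0, 0, 0.892]
    - [-0.129, 0.092, 0.647, 0, 0, 0.892]
    - [-0.129, 0.092, 0.647, 0, 0, 0.892]
    - [-0.129, 0.092, 0.647, 0, 0, 0.892]
    - [0, 0, 0, 0, 0, 0]
    - [0, 0, 0, 0, 0, 0]
    - [0, 0, 0, 0, 0, 0]
  gripper: 0.5

```text
time: 16.08
tool_pos: [0.4795, -0.3155, 0.1024]
ee_rot: [3.141, -0.002, -0.623]
wrist_force: [-0.7, 0.3, -0.5]
width: 0.047
finger_force: 0.0
```

Run:
```python
from h import *
o=get_obs();print(o["tool_pos"],o["ee_rot"],o["width"])
s,W=shot("wrist","w3"); couplings(W)
plan([.4795,-.3148,.009],[np.pi,0,np.radians(-35.7)])
cv2.imwrite("pics/w3.png",s["image"])
```

```text
[ 0.4795 -0.3155  0.1024] [ 3.1412 -0.0023 -0.623 ] 0.047042435476721184
cpl 0.5729 -0.4087 ax -0.8 [0.0186 0.0268] 908 px [344.  40.]
cpl 0.5579 -0.3197 ax 20.8 [0.0262 0.0192] 736 px [262. 129.]
cpl 0.4690 -0.3987 ax -19.0 [0.0187 0.0269] 708 px [406. 162.]
cpl 0.4791 -0.3158 ax -36.0 [0.0188 0.027 ] 634 px [316. 210.]
3 rows of [-0.003, -0.006, 0.777, 0.002, -0.007, -0.001]
```

Request:
drive_tool:
  commands:
    - [0, 0, 0.6, 0, 0, 0]
    - [0, 0, 0.6, 0, 0, 0]
    - [0, 0, 0.6, 0, 0, 0]
    - [0, 0, 0.35, 0, 0, 0]
    - [0, 0, 0.15, 0, 0, 0]
    - [0, 0, 0, 0, 0, 0]

```text
time: 16.88
tool_pos: [0.4785, -0.3152, 0.009]
ee_rot: [3.141, 0.0, -0.624]
wrist_force: [-0.4, 0.2, -0.4]
width: 0.0469
finger_force: 0.0
```

Request:
drive_tool:
  commands:
    - [0, 0, 0, 0, 0, 0]
    - [0, 0, 0, 0, 0, 0]
    - [0, 0, 0, 0, 0, 0]
    - [0, 0, 0, 0, 0, 0]
    - [0, 0, 0, 0, 0, 0]
    - [0, 0, -0.4, 0, 0, 0]
    - [0, 0, -0.7, 0, 0, 0]
    - [0, 0, -0.7, 0, 0, 0]
    - [0, 0, -0.7, 0, 0, 0]
    - [0, 0, 0, 0, 0, 0]
  gripper: 1

```text
time: 18.12
tool_pos: [0.4799, -0.3163, 0.1124]
ee_rot: [3.141, -0.006, -0.624]
wrist_force: [-0.5, -0.9, -0.4]
width: 0.0194
finger_force: 29.9
```

```bash
cat >> h.py <<'E'
BX,BY,BA=.633,-.150,np.radians(-.6)   # trough middle, boat yaw
def place(off,Z=.051,flip=0):
    p=np.array([BX+off*np.cos(BA),BY+off*np.sin(BA),.105]); r=[np.pi,0,BA]
    plan(p,r); q=p.copy(); q[2]=Z; plan(q,r,start=(p,r)); print(p)
E
python3 - <<'E'
from h import *
o=get_obs();print(o["tool_pos"],o["ee_rot"],o["width"],o["finger_force"])
place(-.045)
E
```

```text
[ 0.4799 -0.3163  0.1124] [ 3.1409 -0.0063 -0.6243] 0.019437815977415323 29.934204099699855
7 rows of [0.153, -0.704, 0.026, 0.004, -0.008, -0.877]
2 rows of [-0.0, -0.0, 0.675, 0.0, 0.0, 0.0]
[ 0.588  -0.1495  0.105 ]
```

Request:
drive_tool:
  commands:
    - [0.153, -0.704, 0.026, 0, 0, -0.877]
    - [0.153, -0.704, 0.026, 0, 0, -0.877]
    - [0.153, -0.704, 0.026, 0, 0, -0.877]
    - [0.153, -0.704, 0.026, 0, 0, -0.877]
    - [0.153, -0.704, 0.026, 0, 0, -0.877]
    - [0.153, -0.704, 0.026, 0, 0, -0.877]
    - [0.153, -0.704, 0.026, 0, 0, -0.877]
    - [0, 0, 0, 0, 0, 0]
    - [0, 0, 0, 0, 0, 0]
    - [0, 0, 0.5, 0, 0, 0]

```text
time: 19.38
tool_pos: [0.5873, -0.1499, 0.0828]
ee_rot: [3.14, -0.003, -0.012]
wrist_force: [-0.4, -0.3, -0.8]
width: 0.0197
finger_force: 29.9
```

Run:
```python
from h import *
o=get_obs();print(o["tool_pos"],o["ee_rot"],o["width"],o["finger_force"])
plan([.588,-.1495,.053],[np.pi,0,BA])
```

```text
[ 0.5873 -0.1499  0.0828] [ 3.1399 -0.0029 -0.0124] 0.019738919754544476 29.934114567004144
1 rows of [0.016, -0.013, 0.745, 0.017, -0.029, -0.019]
```

Request:
drive_tool:
  commands:
    - [0, 0, 0.35, 0, 0, 0]
    - [0, 0, 0.35, 0, 0, 0]
    - [0, 0, 0, 0, 0, 0]
    - [0, 0, 0, 0, 0, 0]

```text
time: 19.88
tool_pos: [0.5865, -0.1485, 0.0537]
ee_rot: [3.142, 0.0, -0.011]
wrist_force: [-0.1, -0.9, -0.1]
width: 0.0195
finger_force: 29.9
```

Request:
drive_tool:
  commands:
    - [0, 0, 0, 0, 0, 0]
    - [0, 0, 0, 0, 0, 0]
    - [0, 0, 0, 0, 0, 0]
    - [0, 0, -0.3, 0, 0, 0]
    - [0, 0, -0.5, 0, 0, 0]
    - [0, 0, -0.7, 0, 0, 0]
    - [0, 0, 0, 0, 0, 0]
  gripper: 0.62

```text
time: 20.75
tool_pos: [0.5885, -0.149, 0.1173]
ee_rot: [3.139, -0.006, -0.01]
wrist_force: [-0.4, -0.3, -0.4]
width: 0.0355
finger_force: 0.0
```

```bash
cat >> h.py <<'E'
def trough(W):
    m=(W[...,2]>.058)&(W[...,2]<.074)&(W[...,0]>.566)&(W[...,0]<.70)&(abs(W[...,1]+.15)<.035)
    n,L,st,c=cv2.connectedComponentsWithStats(m.astype(np.uint8))
    for i in range(1,n):
        if st[i,4]>25: print("in trough",cv2.minAreaRect(W[L==i][:,:2].astype(np.float32)),st[i,4])
E
python3 - <<'E'
from h import *
o=get_obs();print(o["tool_pos"],o["ee_rot"],o["width"])
s,W=shot("top","t3"); couplings(W); trough(W)
s,W=shot("wrist","w4"); couplings(W); trough(W)
a=[.469,-.3983,.06];r=[np.pi,0,np.radians(-18.5)]
plan(a,r)
E
```

```text
[ 0.5885 -0.149   0.1173] [ 3.1393 -0.0062 -0.0103] 0.035518286688356306
cpl 0.5740 -0.4077 ax -3.9 [0.0186 0.0273] 63 px [472. 197.]
cpl 0.5586 -0.3180 ax 20.3 [0.0265 0.0195] 59 px [441. 203.]
cpl 0.4693 -0.3980 ax -16.9 [0.0188 0.0254] 61 px [471. 234.]
in trough ((0.5855902433395386, -0.14810627698898315), (0.019736560061573982, 0.023661931976675987), 88.96511840820312) 52
cpl 0.5734 -0.4077 ax -0.9 [0.0185 0.0278] 525 px [600. 218.]
cpl 0.5579 -0.3184 ax 17.0 [0.0281 0.0185] 533 px [502. 235.]
in trough ((0.6950371265411377, -0.15011835098266602), (0.04922747239470482, 0.002122403820976615), 89.44829559326172) 190
in trough ((0.5874826908111572, -0.14807277917861938), (0.019301896914839745, 0.027065858244895935), 88.9263687133789) 892
in trough ((0.5675445199012756, -0.14468072354793549), (0.003056864719837904, 0.03995408117771149), 0.017746513709425926) 140
8 rows of [-0.249, 0.83, 0.167, 0.0, 0.0, 0.391]
```

First coupling is in the trough. Next is c4.

Request:
drive_tool:
  commands:
    - [-0.249, 0.83, 0.167, 0, 0, 0.391]
    - [-0.249, 0.83, 0.167, 0, 0, 0.391]
    - [-0.249, 0.83, 0.167, 0, 0, 0.391]
    - [-0.249, 0.83, 0.167, 0, 0, 0.391]
    - [-0.249, 0.83, 0.167, 0, 0, 0.391]
    - [-0.249, 0.83, 0.167, 0, 0, 0.391]
    - [-0.249, 0.83, 0.167, 0, 0, 0.391]
    - [-0.249, 0.83, 0.167, 0, 0, 0.391]
    - [0, 0, 0, 0, 0, 0]
    - [0, 0, 0, 0, 0, 0]
  gripper: 0.5

```text
time: 22.1
tool_pos: [0.4688, -0.3974, 0.0588]
ee_rot: [-3.14, 0.002, -0.323]
wrist_force: [-0.1, -0.1, 0.5]
width: 0.0469
finger_force: 0.0
```

Run:
```python
from h import *
o=get_obs();print(o["tool_pos"],o["ee_rot"],o["width"])
s,W=shot("wrist","w5"); c=couplings(W)
plan([.469,-.3985,.009],[np.pi,0,np.radians(-18.5)],N=2)
```

```text
[ 0.4688 -0.3974  0.0588] [-3.1401  0.0025 -0.323 ] 0.04691391122369555
cpl 0.5726 -0.4093 ax -1.0 [0.0193 0.0271] 1279 px [281.  72.]
cpl 0.5574 -0.3194 ax 18.0 [0.0268 0.0195] 1081 px [163. 141.]
cpl 0.4687 -0.3985 ax -17.8 [0.0186 0.0273] 877 px [317. 226.]
2 rows of [0.003, 0.016, 0.629, -0.005, 0.009, 0.004]
```

Request:
drive_tool:
  commands:
    - [0, 0, 0.5, 0, 0, 0]
    - [0, 0, 0.5, 0, 0, 0]
    - [0, 0, 0.25, 0, 0, 0]
    - [0, 0, 0, 0, 0, 0]

```text
time: 22.65
tool_pos: [0.4681, -0.3973, 0.0079]
ee_rot: [-3.14, 0.004, -0.323]
wrist_force: [-0.4, -0.4, 0.6]
width: 0.0471
finger_force: 0.0
```

Request:
drive_tool:
  commands:
    - [0, 0, 0, 0, 0, 0]
    - [0, 0, 0, 0, 0, 0]
    - [0, 0, 0, 0, 0, 0]
    - [0, 0, 0, 0, 0, 0]
    - [0, 0, 0, 0, 0, 0]
    - [0, 0, -0.4, 0, 0, 0]
    - [0, 0, -0.7, 0, 0, 0]
    - [0, 0, -0.7, 0, 0, 0]
    - [0, 0, -0.7, 0, 0, 0]
    - [0, 0, 0, 0, 0, 0]
  gripper: 1

```text
time: 23.9
tool_pos: [0.4705, -0.3998, 0.1138]
ee_rot: [3.138, -0.005, -0.323]
wrist_force: [0.9, -0.3, -0.6]
width: 0.0199
finger_force: 30.0
```

Run:
```python
from h import *
o=get_obs();print(o["tool_pos"],o["ee_rot"],o["width"],o["finger_force"])
place(-.015,.053)
```

```text
[ 0.4705 -0.3998  0.1138] [ 3.1383 -0.0054 -0.3231] 0.019911206932992496 29.999866420403123
9 rows of [0.277, -0.761, 0.024, 0.005, -0.005, -0.347]
2 rows of [-0.0, -0.0, 0.65, 0.0, 0.0, 0.0]
[ 0.618  -0.1498  0.105 ]
```

Request:
drive_tool:
  commands:
    - [0.277, -0.761, 0.024, 0, 0, -0.347]
    - [0.277, -0.761, 0.024, 0, 0, -0.347]
    - [0.277, -0.761, 0.024, 0, 0, -0.347]
    - [0.277, -0.761, 0.024, 0, 0, -0.347]
    - [0.277, -0.761, 0.024, 0, 0, -0.347]
    - [0.277, -0.761, 0.024, 0, 0, -0.347]
    - [0.277, -0.761, 0.024, 0, 0, -0.347]
    - [0.277, -0.761, 0.024, 0, 0, -0.347]
    - [0.277, -0.761, 0.024, 0, 0, -0.347]
    - [0, 0, 0, 0, 0, 0]
    - [0, 0, 0, 0, 0, 0]
    - [0, 0, 0, 0, 0, 0]

```text
time: 25.4
tool_pos: [0.6161, -0.1494, 0.1008]
ee_rot: [3.142, 0.002, -0.013]
wrist_force: [0.0, 0.5, -1.3]
width: 0.0197
finger_force: 30.0
```

Request:
drive_tool:
  commands:
    - [0, 0, 0.4, 0, 0, 0]
    - [0, 0, 0.4, 0, 0, 0]
    - [0, 0, 0.3, 0, 0, 0]
    - [0, 0, 0.15, 0, 0, 0]
    - [0, 0, 0, 0, 0, 0]
    - [0, 0, 0, 0, 0, 0]

```text
time: 26.15
tool_pos: [0.6164, -0.1484, 0.0517]
ee_rot: [3.142, 0.001, -0.011]
wrist_force: [-3.2, 0.6, 4.1]
width: 0.0194
finger_force: 30.0
```

Request:
drive_tool:
  commands:
    - [0, 0, 0, 0, 0, 0]
    - [0, 0, 0, 0, 0, 0]
    - [0, 0, 0, 0, 0, 0]
    - [0, 0, -0.3, 0, 0, 0]
    - [0, 0, -0.5, 0, 0, 0]
    - [0, 0, -0.7, 0, 0, 0]
    - [0, 0, 0, 0, 0, 0]
  gripper: 0.62

```text
time: 27.02
tool_pos: [0.6192, -0.1492, 0.1163]
ee_rot: [3.139, -0.008, -0.011]
wrist_force: [0.3, 0.0, 0.5]
width: 0.0359
finger_force: 0.0
```

Run:
```python
from h import *
o=get_obs();print(o["tool_pos"],o["ee_rot"],o["width"])
s,W=shot("wrist","w6"); couplings(W); trough(W)
s,W=shot("top","t6"); couplings(W); trough(W)
a=[.5578,-.319,.06];r=[np.pi,0,np.radians(19)]
plan(a,r)
```

```text
[ 0.6192 -0.1492  0.1163] [ 3.139  -0.0077 -0.0109] 0.035912814876589316
cpl 0.5735 -0.4064 ax -1.7 [0.0177 0.0271] 474 px [590. 250.]
cpl 0.5581 -0.3184 ax 19.4 [0.0281 0.0192] 502 px [495. 267.]
in trough ((0.6957827806472778, -0.15011239051818848), (0.04918180778622627, 0.0014015549095347524), 89.41300201416016) 176
in trough ((0.601830244064331, -0.14803923666477203), (0.020390154793858528, 0.05560082942247391), 89.35177612304688) 1709
in trough ((0.5681442618370056, -0.12976989150047302), (0.0023875453043729067, 0.01135554350912571), 0.6851550936698914) 35
in trough ((0.5676360726356506, -0.1488383412361145), (0.02356979250907898, 0.0030221394263207912), 88.87918853759766) 79
in trough ((0.5676307678222656, -0.16791674494743347), (0.01143335085362196, 0.0023784032091498375), 87.60458374023438) 35
cpl 0.5738 -0.4074 ax -2.8 [0.0201 0.0267] 61 px [472. 197.]
cpl 0.5590 -0.3187 ax 14.4 [0.0275 0.0195] 56 px [441. 203.]
in trough ((0.6012400984764099, -0.1482180804014206), (0.019850585609674454, 0.05394837632775307), 89.58518981933594) 120
6 rows of [-0.34, 0.675, 0.217, 0.001, -0.001, -0.571]
```

Request:
drive_tool:
  commands:
    - [-0.34, 0.675, 0.217, 0, 0, -0.571]
    - [-0.34, 0.675, 0.217, 0, 0, -0.571]
    - [-0.34, 0.675, 0.217, 0, 0, -0.571]
    - [-0.34, 0.675, 0.217, 0, 0, -0.571]
    - [-0.34, 0.675, 0.217, 0, 0, -0.571]
    - [-0.34, 0.675, 0.217, 0, 0, -0.571]
    - [0, 0, 0, 0, 0, 0]
    - [0, 0, 0, 0, 0, 0]
    - [0, 0, 0, 0, 0, 0]
  gripper: 0.5

```text
time: 28.25
tool_pos: [0.5577, -0.3177, 0.0593]
ee_rot: [-3.141, 0.0, 0.333]
wrist_force: [0.1, 0.3, -0.4]
width: 0.0469
finger_force: 0.0
```

Run:
```python
from h import *
o=get_obs();print(o["tool_pos"],o["ee_rot"],o["width"])
s,W=shot("wrist","w7"); c=couplings(W)
plan([.5577,-.3194,.009],[np.pi,0,np.radians(19)],N=2)
```

```text
[ 0.5577 -0.3177  0.0593] [-3.1409  0.0005  0.3327] 0.04694749999467604
cpl 0.5580 -0.3184 ax 21.8 [0.0274 0.0189] 886 px [317. 226.]
cpl 0.5732 -0.4085 ax -1.1 [0.0191 0.0273] 833 px [440. 246.]
2 rows of [-0.008, 0.018, 0.631, -0.001, 0.002, 0.006]
```

Request:
drive_tool:
  commands:
    - [0, 0.02, 0.5, 0, 0, -0.2]
    - [0, 0, 0.5, 0, 0, 0]
    - [0, 0, 0.25, 0, 0, 0]
    - [0, 0, 0, 0, 0, 0]

```text
time: 28.8
tool_pos: [0.5564, -0.3188, 0.0069]
ee_rot: [-3.138, 0.003, 0.352]
wrist_force: [-0.1, 0.2, -0.2]
width: 0.0471
finger_force: 0.0
```

Request:
drive_tool:
  commands:
    - [0, 0, 0, 0, 0, 0]
    - [0, 0, 0, 0, 0, 0]
    - [0, 0, 0, 0, 0, 0]
    - [0, 0, 0, 0, 0, 0]
    - [0, 0, 0, 0, 0, 0]
    - [0, 0, -0.4, 0, 0, 0]
    - [0, 0, -0.7, 0, 0, 0]
    - [0, 0, -0.7, 0, 0, 0]
    - [0, 0, -0.7, 0, 0, 0]
    - [0, 0, 0, 0, 0, 0]
  gripper: 1

```text
time: 30.05
tool_pos: [0.5593, -0.3207, 0.1132]
ee_rot: [3.136, -0.003, 0.352]
wrist_force: [-0.0, 0.1, -0.9]
width: 0.0197
finger_force: 30.0
```

Run:
```python
from h import *
o=get_obs();print(o["tool_pos"],o["ee_rot"],o["width"],o["finger_force"])
place(.0145,.053)
```

```text
[ 0.5593 -0.3207  0.1132] [ 3.1362 -0.0034  0.3517] 0.019653383857199072 29.999922243878245
6 rows of [0.504, -0.627, 0.033, 0.008, -0.007, 0.604]
2 rows of [-0.0, -0.0, 0.65, 0.0, 0.0, 0.0]
[ 0.6475 -0.1502  0.105 ]
```

Request:
drive_tool:
  commands:
    - [0.5, -0.627, 0.02, 0, 0, 0.604]
    - [0.5, -0.627, 0.02, 0, 0, 0.604]
    - [0.5, -0.627, 0.02, 0, 0, 0.604]
    - [0.5, -0.627, 0.02, 0, 0, 0.604]
    - [0.5, -0.627, 0.02, 0, 0, 0.604]
    - [0.5, -0.627, 0.02, 0, 0, 0.604]
    - [0, 0, 0, 0, 0, 0]
    - [0, 0, 0, 0, 0, 0]
    - [0, 0, 0, 0, 0, 0]

```text
time: 31.18
tool_pos: [0.644, -0.1502, 0.1039]
ee_rot: [3.142, 0.002, -0.012]
wrist_force: [-0.1, -0.1, -0.6]
width: 0.0196
finger_force: 30.0
```

Request:
drive_tool:
  commands:
    - [0, 0, 0.4, 0, 0, 0]
    - [0, 0, 0.4, 0, 0, 0]
    - [0, 0, 0.3, 0, 0, 0]
    - [0, 0, 0.1, 0, 0, 0]
    - [0, 0, 0, 0, 0, 0]
    - [0, 0, 0, 0, 0, 0]

```text
time: 31.92
tool_pos: [0.6452, -0.1492, 0.0571]
ee_rot: [3.141, -0.0, -0.011]
wrist_force: [0.3, -0.7, -0.2]
width: 0.0194
finger_force: 30.0
```

Request:
drive_tool:
  commands:
    - [0, 0, 0, 0, 0, 0]
    - [0, 0, 0, 0, 0, 0]
    - [0, 0, 0, 0, 0, 0]
    - [0, 0, -0.3, 0, 0, 0]
    - [0, 0, -0.5, 0, 0, 0]
    - [0, 0, -0.7, 0, 0, 0]
    - [0, 0, 0, 0, 0, 0]
  gripper: 0.62

```text
time: 32.8
tool_pos: [0.6472, -0.1499, 0.1215]
ee_rot: [3.139, -0.008, -0.011]
wrist_force: [-0.4, 0.0, -0.2]
width: 0.0359
finger_force: 0.0
```

Run:
```python
from h import *
o=get_obs();print(o["tool_pos"],o["ee_rot"],o["width"])
s,W=shot("wrist","w8"); couplings(W); trough(W)
s,W=shot("top","t8"); couplings(W); trough(W)
a=[.5733,-.408,.06];r=[np.pi,0,np.radians(-1)]
plan(a,r)
```

```text
[ 0.6472 -0.1499  0.1215] [ 3.1391 -0.0077 -0.0107] 0.03586744355255447
cpl 0.5766 -0.4080 ax -0.0 [0.0187 0.0219] 250 px [581. 269.]
in trough ((0.6955574154853821, -0.1524207890033722), (0.043320782482624054, 0.0016893282299861312), 89.4471435546875) 151
in trough ((0.6458888053894043, -0.14864683151245117), (0.019948428496718407, 0.027262406423687935), 88.82254028320312) 875
in trough ((0.6017023921012878, -0.14766694605350494), (0.019697755575180054, 0.056223493069410324), 89.8801498413086) 1540
in trough ((0.5675310492515564, -0.14937537908554077), (0.003008665284141898, 0.04860195517539978), 0.0994521751999855) 142
cpl 0.5738 -0.4078 ax -3.3 [0.0179 0.0274] 59 px [472. 197.]
in trough ((0.6353653073310852, -0.14777491986751556), (0.017765048891305923, 0.044722121208906174), 88.4623794555664) 97
8 rows of [-0.213, 0.812, 0.179, 0.0, -0.001, 0.008]
```

Three are in. Now the last one.

Request:
drive_tool:
  commands:
    - [-0.22, 0.812, 0.179, 0, 0, 0]
    - [-0.22, 0.812, 0.179, 0, 0, 0]
    - [-0.22, 0.812, 0.179, 0, 0, 0]
    - [-0.22, 0.812, 0.179, 0, 0, 0]
    - [-0.22, 0.812, 0.179, 0, 0, 0]
    - [-0.22, 0.812, 0.179, 0, 0, 0]
    - [-0.22, 0.812, 0.179, 0, 0, 0]
    - [-0.22, 0.812, 0.179, 0, 0, 0]
    - [0, 0, 0, 0, 0, 0]
    - [0, 0, 0, 0, 0, 0]
    - [0, 0, 0, 0, 0, 0]
  gripper: 0.5

```text
time: 34.28
tool_pos: [0.5721, -0.4069, 0.0591]
ee_rot: [-3.141, 0.001, -0.009]
wrist_force: [-1.1, -0.4, -0.5]
width: 0.047
finger_force: 0.0
```

Run:
```python
from h import *
o=get_obs();print(o["tool_pos"],o["ee_rot"],o["width"])
s,W=shot("wrist","w9"); c=couplings(W)
plan([c[0][0],c[0][1],.009],[np.pi,0,np.radians(c[0][2])],N=2)
```

```text
[ 0.5721 -0.4069  0.0591] [-3.141   0.0008 -0.0092] 0.04698825056435672
cpl 0.5735 -0.4087 ax 0.2 [0.0267 0.0187] 891 px [318. 225.]
2 rows of [0.017, 0.021, 0.629, -0.001, 0.003, -0.065]
```

Request:
drive_tool:
  commands:
    - [0.03, 0.03, 0.5, 0, 0, 0]
    - [0, 0, 0.5, 0, 0, 0]
    - [0, 0, 0.22, 0, 0, 0]
    - [0, 0, 0, 0, 0, 0]

```text
time: 34.83
tool_pos: [0.5718, -0.4086, 0.008]
ee_rot: [-3.139, 0.004, -0.011]
wrist_force: [-0.3, 0.2, 0.4]
width: 0.0471
finger_force: 0.0
```

Request:
drive_tool:
  commands:
    - [0, 0, 0, 0, 0, 0]
    - [0, 0, 0, 0, 0, 0]
    - [0, 0, 0, 0, 0, 0]
    - [0, 0, 0, 0, 0, 0]
    - [0, 0, 0, 0, 0, 0]
    - [0, 0, -0.4, 0, 0, 0]
    - [0, 0, -0.7, 0, 0, 0]
    - [0, 0, -0.7, 0, 0, 0]
    - [0, 0, -0.7, 0, 0, 0]
    - [0, 0, 0, 0, 0, 0]
    - [0, 0, 0, 0, 0, 0]
  gripper: 1

```text
time: 36.2
tool_pos: [0.5724, -0.4091, 0.1093]
ee_rot: [-3.141, 0.002, -0.011]
wrist_force: [-0.3, 0.5, -0.2]
width: 0.0195
finger_force: 30.0
```

Run:
```python
from h import *
o=get_obs();print(o["tool_pos"],o["ee_rot"],o["width"],o["finger_force"])
place(.0437,.054)
```

```text
[ 0.5724 -0.4091  0.1093] [-3.1406  0.002  -0.0107] 0.019472449223349616 29.993924712762237
8 rows of [0.317, -0.812, 0.014, -0.001, 0.002, -0.0]
2 rows of [-0.0, -0.0, 0.637, 0.0, 0.0, 0.0]
[ 0.6767 -0.1505  0.105 ]
```

Request:
drive_tool:
  commands:
    - [0.317, -0.815, 0.014, 0, 0, 0]
    - [0.317, -0.815, 0.014, 0, 0, 0]
    - [0.317, -0.815, 0.014, 0, 0, 0]
    - [0.317, -0.815, 0.014, 0, 0, 0]
    - [0.317, -0.815, 0.014, 0, 0, 0]
    - [0.317, -0.815, 0.014, 0, 0, 0]
    - [0.317, -0.815, 0.014, 0, 0, 0]
    - [0.317, -0.815, 0.014, 0, 0, 0]
    - [0, 0, 0, 0, 0, 0]
    - [0, 0, 0, 0, 0, 0]
    - [0, 0, 0, 0, 0, 0]

```text
time: 37.58
tool_pos: [0.6763, -0.151, 0.105]
ee_rot: [-3.142, 0.002, -0.012]
wrist_force: [1.0, 0.5, -0.4]
width: 0.0195
finger_force: 30.0
```

Request:
drive_tool:
  commands:
    - [0, 0, 0.4, 0, 0, 0]
    - [0, 0, 0.4, 0, 0, 0]
    - [0, 0, 0.3, 0, 0, 0]
    - [0, 0, 0.12, 0, 0, 0]
    - [0, 0, 0, 0, 0, 0]
    - [0, 0, 0, 0, 0, 0]

```text
time: 38.33
tool_pos: [0.6774, -0.1498, 0.0577]
ee_rot: [3.141, -0.0, -0.011]
wrist_force: [0.2, -0.1, 0.1]
width: 0.0194
finger_force: 30.0
```

Request:
drive_tool:
  commands:
    - [0, 0, 0, 0, 0, 0]
    - [0, 0, 0, 0, 0, 0]
    - [0, 0, 0, 0, 0, 0]
    - [0, 0, -0.3, 0, 0, 0]
    - [0, 0, -0.5, 0, 0, 0]
    - [0, 0, -0.7, 0, 0, 0]
    - [0, 0, -0.7, 0, 0, 0]
    - [-0.8, 0, -0.5, 0, 0, 0]
    - [-0.8, 0, 0, 0, 0, 0]
    - [-0.8, 0, 0, 0, 0, 0]
    - [-0.8, 0, 0, 0, 0, 0]
    - [0, 0, 0, 0, 0, 0]
    - [0, 0, 0, 0, 0, 0]
  gripper: 0.62

```text
time: 39.95
tool_pos: [0.5502, -0.1486, 0.1666]
ee_rot: [3.141, -0.002, -0.011]
wrist_force: [0.5, 1.1, -0.2]
width: 0.0357
finger_force: 0.0
```

Run:
```python
from h import *
o=get_obs();print(o["tool_pos"],o["ee_rot"],o["width"])
s,W=shot("wrist","w10"); couplings(W); trough(W)
Q=W.reshape(-1,3)
B=Q[(Q[:,2]>.058)&(Q[:,2]<.07)&(Q[:,0]>.36)&(Q[:,0]<.515)&(abs(Q[:,1]+.15)<.03)]
print("bar",len(B),cv2.minAreaRect(B[:,:2].astype(np.float32)),np.median(B,0))
cv2.imwrite("pics/w10.png",s["image"])
```

```text
[ 0.5502 -0.1486  0.1666] [ 3.1408 -0.0022 -0.0107] 0.03574319869772353
in trough ((0.6947360038757324, -0.14981895685195923), (0.04863615334033966, 0.001963462680578232), 89.32771301269531) 150
in trough ((0.6770406365394592, -0.14911772310733795), (0.019138706848025322, 0.026210041716694832), 89.77970123291016) 821
in trough ((0.6451849937438965, -0.14876827597618103), (0.019305946305394173, 0.026133183389902115), 88.9837875366211) 751
in trough ((0.6158742308616638, -0.14723026752471924), (0.019294198602437973, 0.026118995621800423), 89.42506408691406) 713
in trough ((0.5874861478805542, -0.14782042801380157), (0.01965724676847458, 0.026938602328300476), 88.91797637939453) 690
in trough ((0.5674247145652771, -0.14849011600017548), (0.04889683797955513, 0.0028492154087871313), 89.56849670410156) 143
bar 1341 ((0.44483062624931335, -0.1475723534822464), (0.01586993597447872, 0.1399792581796646), 89.58961486816406) [ 0.4652 -0.1477  0.0625]
```

View pics/w10.png

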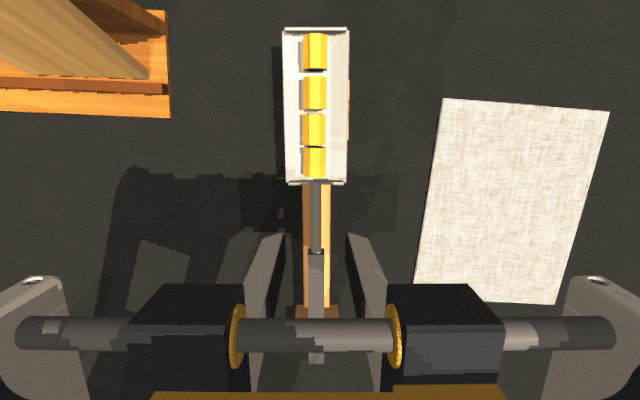

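All four couplings lie in the trough, at (315,52), (314,92), (313,130) and (315,162). Next I'll measure the plate and slot from the top view.

Run:
```python
from h import *
o=np.array([.5158,.299]);a=np.radians(86.45)
ex=np.array([np.cos(a),np.sin(a)]);ey=np.array([-np.sin(a),np.cos(a)])
for f in("t2","t8"):
    T=np.load(f"pics/{f}.npy").reshape(-1,3);T=T[np.isfinite(T[:,0])]
    d=T[:,:2]-o;X=d@ex;Y=d@ey;Z=T[:,2]
    # plate outer face: between channels and edges, above ledge
    k=(abs(X)<.008)&(abs(Y)<.098)&(Z>.02)&(Z<.16)&((abs(Y)>.075)|(Z>.14)|(Z<.045))
    A=np.c_[Y[k],np.ones(k.sum())];c=np.linalg.lstsq(A,X[k],rcond=None)[0]
    r=X[k]-A@c; g=abs(r)<.003;c=np.linalg.lstsq(A[g],X[k][g],rcond=None)[0];print(f,k.sum(),"slope",c, "->yaw",86.45-np.degrees(c[0]))
    # edges of plate at top
    k=(abs(X)<.006)&(Z>.14)&(Z<.165);print(" plate Y",np.percentile(Y[k],[0,1,99,100]))
    # channels tops
    k=(X<-.006)&(X>-.02)&(abs(Y)<.09)&(Z>.085)&(Z<.105)
    for s in(-1,1): q=k&(Y*s>0); print(" chan",s,q.sum(),Y[q].min(),Y[q].max(),X[q].min())
    k=(X>.012)&(X<.1)&(abs(Y)<.06)&(Z<.14)&(Z>.0)
    k2=(abs(X)<.005)&(abs(Y)<.045)&(Z>.085)&(Z<.135); print(" in hole",k2.sum())
    # front face pixels, hole bounds by gap
    k=(abs(X)<.004)&(abs(Z-.11)<.02)&(abs(Y)<.06); h=np.sort(Y[k]); 
    if len(h)>2: i=np.argmax(np.diff(h)); print(" gap",h[i],h[i+1])
    k=(abs(X)<.004)&(abs(Y)<.03)&(Z>.06)&(Z<.16); h=np.sort(Z[k]); 
    if len(h)>2: i=np.argmax(np.diff(h)); print(" zgap",h[i],h[i+1])
```

```text
t2 339 slope [-0.0003 -0.0006] ->yaw 86.46788134823652
 plate Y [-0.1006 -0.0993  0.0967  0.0983]
 chan -1 24 -0.06900500900472469 -0.054218986286199554 -0.01833151768379774
 chan 1 20 0.05399771509447793 0.06729804158411268 -0.017920321655498204
 in hole 65
 gap -0.04043159117246067 -0.0047722922892211375
 zgap 0.09068281050943199 0.1294770926276734
t8 337 slope [ 0.0004 -0.0005] ->yaw 86.42907622170314
 plate Y [-0.0997 -0.0972  0.0964  0.0983]
 chan -1 24 -0.06930878214417681 -0.054537008529064415 -0.018247254304617128
 chan 1 20 0.05400623901588829 0.06722791394884756 -0.01806434838676789
 in hole 66
 gap -0.010869907582324282 0.016414646777556316
 zgap 0.09195238304170351 0.13399040972726428
```

```bash
cat >> h.py <<'E'
def slotpose(X,Z,th=0,Y=0,yaw=86.45,o=(.5166,.2985)):
    """grasp point at X,Y (slot axes), height Z, boat rolled th deg (body leaning to slot -y)"""
    Rs=R.from_euler("z",np.radians(yaw))
    r=Rs*R.from_euler("x",np.radians(th))*R.from_euler("x",np.pi)
    p=Rs.apply([X,Y,0])+[o[0],o[1],Z]+r.apply([0,0,.019])
    return p,r.as_euler("xyz")
E
python3 - <<'E'
from h import *
a=slotpose(-.073,.16);plan(*a);print(a)
b=slotpose(-.073,.1115,0);plan(*b,start=a)
c=slotpose(-.073,.1115,52);plan(*c,start=b);print(c)
E
```

```text
16 rows of [0.366, -0.535, 0.039, 0.001, -0.0, -0.95]
(array([0.5121, 0.2256, 0.141 ]), array([3.1416, 0.    , 1.5088]))
2 rows of [0.0, -0.0, 0.606, 0.0, 0.0, 0.0]
10 rows of [0.0, -0.043, -0.002, 0.908, 0.0, 0.0]
(array([0.4971, 0.2266, 0.0998]), array([-2.234 ,  0.    ,  1.5088]))
```

Rehearsing the roll empty-handed, to check reach and clearance.

Request:
drive_tool:
  commands:
    - [0.366, -0.535, 0.03, 0, 0, -0.95]
    - [0.366, -0.535, 0.03, 0, 0, -0.95]
    - [0.366, -0.535, 0.03, 0, 0, -0.95]
    - [0.366, -0.535, 0.03, 0, 0, -0.95]
    - [0.366, -0.535, 0.03, 0, 0, -0.95]
    - [0.366, -0.535, 0.03, 0, 0, -0.95]
    - [0.366, -0.535, 0.03, 0, 0, -0.95]
    - [0.366, -0.535, 0.03, 0, 0, -0.95]
    - [0.366, -0.535, 0.03, 0, 0, -0.95]
    - [0.366, -0.535, 0.03, 0, 0, -0.95]
    - [0.366, -0.535, 0.03, 0, 0, -0.95]
    - [0.366, -0.535, 0.03, 0, 0, -0.95]
    - [0.366, -0.535, 0.03, 0, 0, -0.95]
    - [0.366, -0.535, 0.03, 0, 0, -0.95]
    - [0.366, -0.535, 0.03, 0, 0, -0.95]
    - [0.366, -0.535, 0.03, 0, 0, -0.95]
    - [0, 0, 0, 0, 0, 0]

```text
time: 42.12
tool_pos: [0.5107, 0.2275, 0.1459]
ee_rot: [-3.141, -0.0, 1.512]
wrist_force: [0.1, -1.0, -0.8]
width: 0.0357
finger_force: 0.0
```

Request:
drive_tool:
  commands:
    - [0, 0, 0.6, 0, 0, 0]
    - [0, 0, 0.6, 0, 0, 0]
    - [0, -0.043, 0, 0.908, 0, 0]
    - [0, -0.043, 0, 0.908, 0, 0]
    - [0, -0.043, 0, 0.908, 0, 0]
    - [0, -0.043, 0, 0.908, 0, 0]
    - [0, -0.043, 0, 0.908, 0, 0]
    - [0, -0.043, 0, 0.908, 0, 0]
    - [0, -0.043, 0, 0.908, 0, 0]
    - [0, 0, 0, 0, 0, 0]
    - [0, 0, 0, 0, 0, 0]

```text
time: 43.5
tool_pos: [0.5, 0.2264, 0.1009]
ee_rot: [-2.507, 0.0, 1.509]
wrist_force: [0.5, 0.5, -0.1]
width: 0.036
finger_force: 0.0
```

Run:
```python
from h import *
o=get_obs();print(o["tool_pos"],o["ee_rot"],o["joint_positions"],o["wrist_force"])
plan(*slotpose(-.073,.1115,36.4)); plan(*slotpose(-.073,.1115,52))
s,W=shot("scene","s3")
cv2.imwrite("pics/s3c.png",cv2.resize(s["image"][130:350,230:470],None,fx=2.5,fy=2.5))
```

```text
[0.5    0.2264 0.1009] [-2.5065  0.0002  1.5085] [0.2165 0.5847 1.0734 0.1892 2.0922 0.3216] [ 0.4572  0.5241 -0.0552]
1 rows of [-0.001, 0.086, 0.082, 0.003, -0.0, -0.004]
3 rows of [-0.0, -0.012, 0.023, 0.908, -0.0, -0.001]
```

View pics/s3c.png

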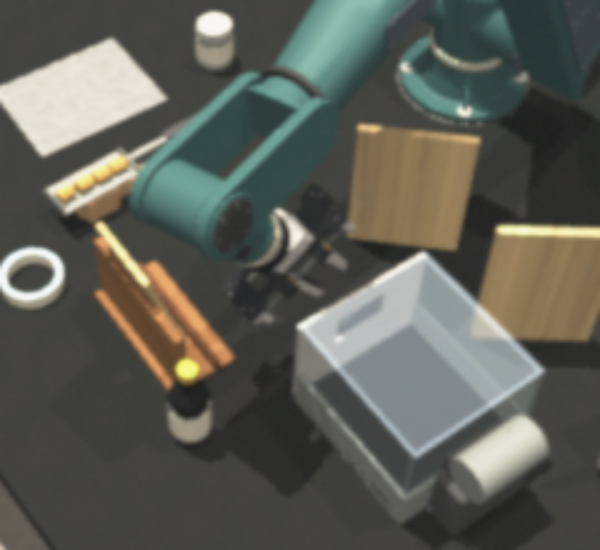

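The gripper is at 36°, with its body at (290,240) clear of the rack (160,310), the oil bottle (187,390) and the hood. Continuing to 52°.

Request:
drive_tool:
  commands:
    - [0, -0.02, 0.01, 0.908, 0, 0]
    - [0, -0.02, 0.01, 0.908, 0, 0]
    - [0, -0.02, 0.01, 0.908, 0, 0]
    - [0, 0, 0, 0, 0, 0]
    - [0, 0, 0, 0, 0, 0]
    - [0, 0, 0, 0, 0, 0]

```text
time: 44.3
tool_pos: [0.4969, 0.2271, 0.1033]
ee_rot: [-2.236, -0.001, 1.51]
wrist_force: [-0.1, -0.2, 0.0]
width: 0.0355
finger_force: 0.0
```

Run:
```python
from h import *
o=get_obs();print(o["tool_pos"],o["ee_rot"],o["joint_positions"],o["wrist_force"])
plan(*slotpose(-.073,.1115,52));plan(*slotpose(-.073,.1115,57))
s,W=shot("top","t4")
cv2.imwrite("pics/t4c.png",cv2.resize(s["image"][90:270,180:380],None,fx=3,fy=3))
W=W.reshape(-1,3)
k=(W[:,1]>.215)&(W[:,1]<.28)&(W[:,0]>.6)&(W[:,2]>.05)&(W[:,0]<.8)
print(np.c_[W[k]][::max(1,k.sum()//15)])
```

```text
[0.4969 0.2271 0.1033] [-2.2362 -0.0008  1.5098] [0.1948 0.77   0.9111 0.2786 2.3299 0.3539] [-0.1257 -0.1984  0.0314]
1 rows of [-0.012, 0.074, 0.049, 0.022, 0.003, 0.012]
1 rows of [-0.012, 0.032, 0.047, 0.895, 0.003, 0.012]
[[0.7963 0.2586 0.3625]
 [0.7793 0.24   0.3724]
 [0.7741 0.2175 0.3636]
 [0.7579 0.2347 0.373 ]
 [0.7669 0.2708 0.3287]
 [0.7437 0.2334 0.358 ]
 [0.723  0.243  0.3785]
 [0.733  0.2183 0.3334]
 [0.7283 0.238  0.3162]
 [0.7192 0.2349 0.3084]
 [0.7089 0.231  0.3035]
 [0.6969 0.2284 0.3027]
 [0.6866 0.2176 0.2975]
 [0.6418 0.2175 0.3835]
 [0.6271 0.2202 0.3881]]
```

View pics/t4c.png

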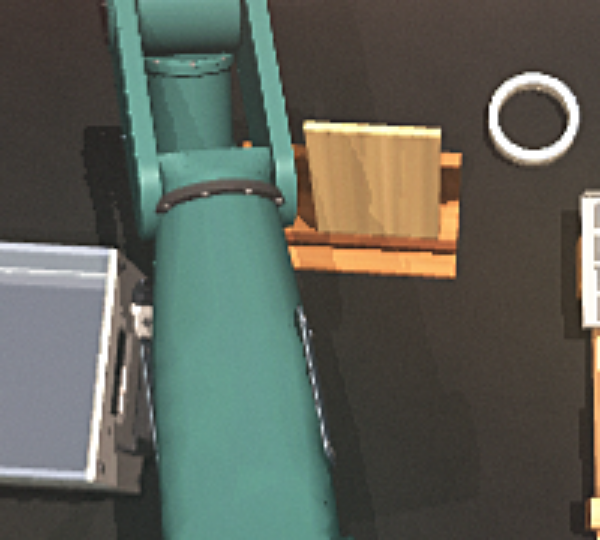

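The roll pose is reachable and clear: the gate leans intact at (375,180), and the gripper's corner at (140,315) is just in front of the plate. Going back to grip the boat.

Run:
```python
from h import *
a=slotpose(-.12,.17,0);plan(*a,N=10)
p=[.480,-.148,.12];r=[np.pi,0,np.radians(-.55)];plan(p,r,start=a)
```

```text
10 rows of [-0.119, -0.024, -0.128, -0.906, -0.0, 0.001]
16 rows of [-0.438, 0.357, 0.048, -0.0, -0.0, 0.949]
```

Request:
drive_tool:
  commands:
    - [-0.119, -0.024, -0.128, -0.906, 0, 0]
    - [-0.119, -0.024, -0.128, -0.906, 0, 0]
    - [-0.119, -0.024, -0.128, -0.906, 0, 0]
    - [-0.119, -0.024, -0.128, -0.906, 0, 0]
    - [-0.119, -0.024, -0.128, -0.906, 0, 0]
    - [-0.119, -0.024, -0.128, -0.906, 0, 0]
    - [-0.119, -0.024, -0.128, -0.906, 0, 0]
    - [-0.119, -0.024, -0.128, -0.906, 0, 0]
    - [-0.119, -0.024, -0.128, -0.906, 0, 0]
    - [-0.119, -0.024, -0.128, -0.906, 0, 0]
    - [0, 0, 0, 0, 0, 0]

```text
time: 45.72
tool_pos: [0.5085, 0.1786, 0.1518]
ee_rot: [3.141, -0.001, 1.51]
wrist_force: [0.4, 0.3, -0.8]
width: 0.0359
finger_force: 0.0
```

Request:
drive_tool:
  commands:
    - [-0.438, 0.357, 0.048, 0, 0, 0.949]
    - [-0.438, 0.357, 0.048, 0, 0, 0.949]
    - [-0.438, 0.357, 0.048, 0, 0, 0.949]
    - [-0.438, 0.357, 0.048, 0, 0, 0.949]
    - [-0.438, 0.357, 0.048, 0, 0, 0.949]
    - [-0.438, 0.357, 0.048, 0, 0, 0.949]
    - [-0.438, 0.357, 0.048, 0, 0, 0.949]
    - [-0.438, 0.357, 0.048, 0, 0, 0.949]
    - [-0.438, 0.357, 0.048, 0, 0, 0.949]
    - [-0.438, 0.357, 0.048, 0, 0, 0.949]
    - [-0.438, 0.357, 0.048, 0, 0, 0.949]
    - [-0.438, 0.357, 0.048, 0, 0, 0.949]
    - [-0.438, 0.357, 0.048, 0, 0, 0.949]
    - [-0.438, 0.357, 0.048, 0, 0, 0.949]
    - [-0.438, 0.357, 0.048, 0, 0, 0.949]
    - [-0.438, 0.357, 0.048, 0, 0, 0.949]
    - [0, 0, 0, 0, 0, 0]
    - [0, 0, 0, 0, 0, 0]
    - [0, 0, 0, 0, 0, 0]

```text
time: 48.1
tool_pos: [0.4808, -0.1479, 0.119]
ee_rot: [-3.141, 0.003, -0.007]
wrist_force: [-0.6, -0.3, 0.6]
width: 0.0355
finger_force: 0.0
```

Run:
```python
from h import *
o=get_obs();print(o["tool_pos"],o["ee_rot"],o["width"])
s,W=shot("wrist","w11");trough(W)
Q=W.reshape(-1,3)
B=Q[(Q[:,2]>.058)&(Q[:,2]<.07)&(Q[:,0]>.36)&(Q[:,0]<.515)&(abs(Q[:,1]+.148)<.015)]
if len(B)>9: print("bar",len(B),cv2.minAreaRect(B[:,:2].astype(np.float32)),np.median(B,0))
plan([.480,-.148,.036],[np.pi,0,np.radians(-.55)])
```

```text
[ 0.4808 -0.1479  0.119 ] [-3.141   0.0027 -0.0074] 0.035509947770960275
in trough ((0.6009713411331177, -0.14809314906597137), (0.020089268684387207, 0.05592481791973114), 88.96764373779297) 2499
in trough ((0.5669957995414734, -0.14917117357254028), (0.048910751938819885, 0.0015014414675533772), 89.6183853149414) 194
bar 2701 ((0.45394647121429443, -0.14780452847480774), (0.01600111834704876, 0.12190748006105423), 89.5715560913086) [ 0.4548 -0.1479  0.0626]
3 rows of [-0.005, 0.002, 0.691, -0.002, 0.009, 0.007]
```

Request:
drive_tool:
  commands:
    - [0, 0, 0.6, 0, 0, 0]
    - [0, 0, 0.6, 0, 0, 0]
    - [0, 0, 0.5, 0, 0, 0]
    - [0, 0, 0.25, 0, 0, 0]
    - [0, 0, 0.12, 0, 0, 0]
    - [0, 0, 0, 0, 0, 0]
    - [0, 0, 0, 0, 0, 0]

```text
time: 49.02
tool_pos: [0.4806, -0.1486, 0.037]
ee_rot: [3.141, 0.001, -0.009]
wrist_force: [-0.4, 0.7, 0.1]
width: 0.036
finger_force: 0.0
```

Request:
drive_tool:
  commands:
    - [0, 0, 0, 0, 0, 0]
    - [0, 0, 0, 0, 0, 0]
    - [0, 0, 0, 0, 0, 0]
    - [0, 0, 0, 0, 0, 0]
    - [0, 0, 0, 0, 0, 0]
    - [0, 0, 0, 0, 0, 0]
  gripper: 1

```text
time: 49.78
tool_pos: [0.48, -0.1485, 0.0364]
ee_rot: [3.141, 0.002, -0.009]
wrist_force: [-0.0, -0.4, 2.4]
width: 0.0155
finger_force: 30.0
```

Request:
drive_tool:
  commands:
    - [0, 0, -0.05, 0, 0, 0]
    - [0, 0, -0.1, 0, 0, 0]
    - [0, 0, -0.15, 0, 0, 0]
    - [0, 0, -0.2, 0, 0, 0]
    - [0, 0, -0.15, 0, 0, 0]
    - [0, 0, -0.1, 0, 0, 0]
    - [0, 0, 0, 0, 0, 0]
    - [0, 0, 0, 0, 0, 0]
    - [0, 0, 0, 0, 0, 0]

```text
time: 50.9
tool_pos: [0.4797, -0.1482, 0.0657]
ee_rot: [-3.141, 0.004, -0.009]
wrist_force: [-0.4, 1.2, -4.5]
width: 0.0157
finger_force: 30.0
```

Run:
```python
from h import *
o=get_obs();print(o["tool_pos"],o["ee_rot"],o["width"],o["finger_force"],o["wrist_force"],o["wrist_torque"])
for n in("wrist","top"):
    s,W=shot(n,n+"12");Q=W.reshape(-1,3)
    Q=Q[(abs(Q[:,1]+.149)<.026)&(Q[:,0]>.42)&(Q[:,0]<.72)&(Q[:,2]>.03)]
    for x0 in(.51,.515,.55,.567,.58,.59,.617,.645,.677,.6945):
        q=abs(Q[:,0]-x0)<.002
        if q.sum(): print(n,x0,np.percentile(Q[q,2],[10,95]),end=";")
    print()
```

```text
[ 0.4797 -0.1482  0.0657] [-3.141   0.0036 -0.009 ] 0.01570956572783537 29.999266862869263 [-0.4056  1.2084 -4.5467] [0.025  0.4371 0.0035]
wrist 0.51 [0.1759 0.1873];wrist 0.515 [0.17   0.1863];wrist 0.55 [0.0856 0.0889];wrist 0.567 [0.0768 0.0883];wrist 0.58 [0.0732 0.0934];wrist 0.59 [0.073  0.0933];
top 0.51 [0.439  0.4541];top 0.515 [0.4362 0.4512];top 0.567 [0.0694 0.0808];top 0.58 [0.0727 0.0795];top 0.59 [0.0775 0.0795];top 0.617 [0.0747 0.0947];top 0.645 [0.0725 0.0964];top 0.677 [0.0733 0.0919];top 0.6945 [0.0732 0.0897];
```

The boat is level after the lift: coupling tops stay at about 94 mm along its length. Raising it and turning gently towards the slot.

Run:
```python
from h import *
o=get_obs();u=o["tool_pos"].copy();u[2]=.151
plan(u,N=8);a=slotpose(-.27,.170);plan(*a,N=26,start=(u,o["ee_rot"]));print(a)
```

```text
8 rows of [-0.001, -0.0, -0.266, 0.0, 0.0, 0.0]
26 rows of [0.14, -0.127, -0.0, -0.001, 0.001, -0.584]
(array([0.4999, 0.029 , 0.151 ]), array([3.1416, 0.    , 1.5088]))
```

Request:
drive_tool:
  commands:
    - [0, 0, -0.12, 0, 0, 0]
    - [0, 0, -0.25, 0, 0, 0]
    - [0, 0, -0.3, 0, 0, 0]
    - [0, 0, -0.35, 0, 0, 0]
    - [0, 0, -0.35, 0, 0, 0]
    - [0, 0, -0.3, 0, 0, 0]
    - [0, 0, -0.25, 0, 0, 0]
    - [0, 0, -0.15, 0, 0, 0]
    - [0, 0, -0.06, 0, 0, 0]
    - [0, 0, 0, 0, 0, 0]
    - [0.035, -0.032, 0, 0, 0, -0.146]
    - [0.07, -0.063, 0, 0, 0, -0.292]
    - [0.105, -0.095, 0, 0, 0, -0.438]
    - [0.14, -0.127, 0, 0, 0, -0.584]
    - [0.14, -0.127, 0, 0, 0, -0.584]
    - [0.14, -0.127, 0, 0, 0, -0.584]
    - [0.14, -0.127, 0, 0, 0, -0.584]
    - [0.14, -0.127, 0, 0, 0, -0.584]
    - [0.14, -0.127, 0, 0, 0, -0.584]
    - [0.14, -0.127, 0, 0, 0, -0.584]

```text
time: 53.5
tool_pos: [0.5177, -0.0962, 0.1511]
ee_rot: [-3.14, 0.002, 0.491]
wrist_force: [0.4, -0.5, -4.4]
width: 0.0156
finger_force: 30.0
```

Request:
drive_tool:
  commands:
    - [0.14, -0.127, 0, 0, 0, -0.584]
    - [0.14, -0.127, 0, 0, 0, -0.584]
    - [0.14, -0.127, 0, 0, 0, -0.584]
    - [0.14, -0.127, 0, 0, 0, -0.584]
    - [0.14, -0.127, 0, 0, 0, -0.584]
    - [0.14, -0.127, 0, 0, 0, -0.584]
    - [0.14, -0.127, 0, 0, 0, -0.584]
    - [0.14, -0.127, 0, 0, 0, -0.584]
    - [0.14, -0.127, 0, 0, 0, -0.584]
    - [0.14, -0.127, 0, 0, 0, -0.584]
    - [0.14, -0.127, 0, 0, 0, -0.584]
    - [0.14, -0.127, 0, 0, 0, -0.584]
    - [0.14, -0.127, 0, 0, 0, -0.584]
    - [0.14, -0.127, 0, 0, 0, -0.584]
    - [0.105, -0.095, 0, 0, 0, -0.438]
    - [0.07, -0.063, 0, 0, 0, -0.292]
    - [0.035, -0.032, 0, 0, 0, -0.146]
    - [0, 0, 0, 0, 0, 0]
    - [0, 0, 0, 0, 0, 0]

```text
time: 55.88
tool_pos: [0.5086, 0.016, 0.1513]
ee_rot: [-3.139, 0.0, 1.392]
wrist_force: [0.1, -0.6, -4.5]
width: 0.0155
finger_force: 30.0
```

Run:
```python
from h import *
o=get_obs();print(o["tool_pos"],o["ee_rot"],o["width"],o["wrist_force"])
plan(*slotpose(-.27,.1115),N=8)
```

```text
[0.5086 0.016  0.1513] [-3.1389  0.0004  1.3922] 0.015460253244902458 [ 0.1415 -0.5728 -4.5185]
8 rows of [0.037, -0.032, 0.184, -0.003, 0.0, -0.146]
```

Request:
drive_tool:
  commands:
    - [0.037, -0.032, 0.1, 0, 0, -0.146]
    - [0.037, -0.032, 0.2, 0, 0, -0.146]
    - [0.037, -0.032, 0.25, 0, 0, -0.146]
    - [0.037, -0.032, 0.25, 0, 0, -0.146]
    - [0.037, -0.032, 0.25, 0, 0, -0.146]
    - [0.037, -0.032, 0.2, 0, 0, -0.146]
    - [0.037, -0.032, 0.15, 0, 0, -0.146]
    - [0.037, -0.032, 0.07, 0, 0, -0.146]
    - [0, 0, 0, 0, 0, 0]
    - [0, 0, 0, 0, 0, 0]
    - [0, 0, 0, 0, 0, 0]

```text
time: 57.25
tool_pos: [0.5, 0.0291, 0.0929]
ee_rot: [-3.14, -0.0, 1.509]
wrist_force: [-0.0, 0.2, -5.6]
width: 0.0157
finger_force: 30.0
```

```bash
cat >> h.py <<'E'
def boatview(W):
    o=np.array([.5166,.2985]);a=np.radians(86.45)
    ex=np.array([np.cos(a),np.sin(a)]);ey=np.array([-np.sin(a),np.cos(a)])
    Q=W.reshape(-1,3);Q=Q[np.isfinite(Q[:,0])];d=Q[:,:2]-o;X=d@ex;Y=d@ey;Z=Q[:,2]
    k=(X>-.2)&(X<-.03)&(abs(Y)<.045)&(Z>.075)&(Z<.15)
    for x0 in np.arange(-.185,-.03,.012):
        q=k&(abs(X-x0)<.003)
        if q.sum()>5: print("%.3f Y %.4f..%.4f Z %.4f..%.4f"%(x0,*np.percentile(Y[q],[3,97]),*np.percentile(Z[q],[5,95])))
    q=k&(abs(Y)<.03);print("tip X",X[q].max())
E
python3 - <<'E'
from h import *
o=get_obs();print(o["tool_pos"],o["ee_rot"],o["width"],o["wrist_force"])
plan(*slotpose(-.27,.1115),N=1)
s,W=shot("top","t13");boatview(W)
s,W=shot("wrist","w13");boatview(W)
cv2.imwrite("pics/w13.png",s["image"])
E
```

```text
[0.5    0.0291 0.0929] [-3.1395 -0.0001  1.5091] 0.015667255973163003 [-0.0021  0.2188 -5.5526]
1 rows of [-0.003, -0.003, 0.01, -0.021, -0.001, 0.003]
-0.161 Y -0.0283..0.0251 Z 0.0965..0.1199
-0.149 Y -0.0275..0.0260 Z 0.0943..0.1182
-0.137 Y -0.0270..0.0237 Z 0.0960..0.1188
-0.125 Y -0.0291..0.0242 Z 0.0972..0.1174
-0.113 Y -0.0284..0.0252 Z 0.0950..0.1155
-0.101 Y -0.0276..0.0253 Z 0.0957..0.1170
-0.089 Y -0.0265..0.0244 Z 0.0941..0.1087
-0.077 Y -0.0276..0.0245 Z 0.0930..0.1166
-0.065 Y -0.0284..0.0247 Z 0.0928..0.1152
-0.053 Y -0.0193..0.0250 Z 0.0977..0.1105
tip X -0.05429308602385852
-0.185 Y -0.0248..0.0241 Z 0.0964..0.1132
-0.173 Y -0.0266..0.0260 Z 0.0974..0.1179
-0.161 Y -0.0267..0.0262 Z 0.0968..0.1173
-0.149 Y -0.0268..0.0261 Z 0.0964..0.1166
-0.137 Y -0.0245..0.0237 Z 0.0950..0.1000
tip X -0.1381659516480123
```

View pics/w13.png

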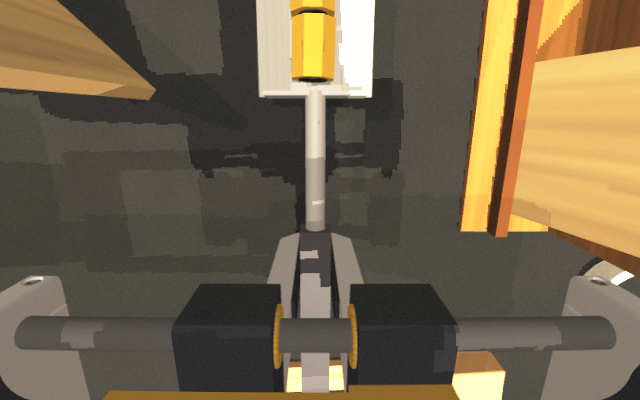

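The boat is centred on the slot (Y within 1 mm) and its tip is 54 mm short of the plate. The picture shows the couplings in the trough at (313,45). The nose droops about 1.5°, so I'll level it and then slide in.

Request:
drive_tool:
  commands:
    - [0, 0, 0, 0, 0.12, 0]
    - [0, 0, 0, 0, 0.13, 0]
    - [0.1, 0, 0.003, 0, 0, 0]
    - [0.2, 0, 0.005, 0, 0, 0]
    - [0.25, 0, 0.006, 0, 0, 0]
    - [0.25, 0, 0.006, 0, 0, 0]
    - [0.25, 0, 0.006, 0, 0, 0]
    - [0.25, 0, 0.006, 0, 0, 0]
    - [0.25, 0, 0.006, 0, 0, 0]
    - [0.2, 0, 0.005, 0, 0, 0]
    - [0.1, 0, 0.003, 0, 0, 0]
    - [0, 0, 0, 0, 0, 0]
    - [0, 0, 0, 0, 0, 0]

```text
time: 58.98
tool_pos: [0.5042, 0.1028, 0.0925]
ee_rot: [-3.139, -0.025, 1.509]
wrist_force: [0.3, 1.0, -4.2]
width: 0.0158
finger_force: 30.0
```

Run:
```python
from h import *
o=get_obs();print(o["tool_pos"],o["ee_rot"],o["width"],o["wrist_force"])
p,r=slotpose(-.27+1.85*.04,.1115);print(p)
s,W=shot("top","t14");boatview(W)
p,r=slotpose(-.073,.1115);plan(p,None)
```

```text
[0.5042 0.1028 0.0925] [-3.1387 -0.0248  1.5089] 0.01578156985812309 [ 0.3448  0.981  -4.1931]
[0.5045 0.1029 0.0925]
-0.137 Y -0.0030..0.0025 Z 0.1120..0.1171
-0.125 Y -0.0060..0.0030 Z 0.1095..0.1202
-0.089 Y 0.0006..0.0226 Z 0.1036..0.1191
-0.077 Y -0.0284..0.0245 Z 0.0988..0.1219
-0.065 Y -0.0274..0.0264 Z 0.0989..0.1220
-0.053 Y -0.0268..0.0264 Z 0.0981..0.1228
-0.041 Y -0.0265..0.0251 Z 0.0982..0.1213
tip X -0.030324519884385937
4 rows of [0.769, 0.001, 0.019, 0.0, 0.0, 0.0]
```

It's level now. Inserting the rest of the way.

Request:
drive_tool:
  commands:
    - [0.1, 0, 0.003, 0, 0, 0]
    - [0.2, 0, 0.005, 0, 0, 0]
    - [0.25, 0, 0.006, 0, 0, 0]
    - [0.25, 0, 0.006, 0, 0, 0]
    - [0.25, 0, 0.006, 0, 0, 0]
    - [0.25, 0, 0.006, 0, 0, 0]
    - [0.25, 0, 0.006, 0, 0, 0]
    - [0.25, 0, 0.006, 0, 0, 0]
    - [0.25, 0, 0.006, 0, 0, 0]
    - [0.25, 0, 0.006, 0, 0, 0]
    - [0.25, 0, 0.006, 0, 0, 0]
    - [0.25, 0, 0.006, 0, 0, 0]
    - [0.2, 0, 0.005, 0, 0, 0]
    - [0.08, 0, 0.003, 0, 0, 0]
    - [0, 0, 0, 0, 0, 0]
    - [0, 0, 0, 0, 0, 0]
    - [0, 0, 0, 0, 0, 0]

```text
time: 61.15
tool_pos: [0.5118, 0.2258, 0.0926]
ee_rot: [-3.139, -0.025, 1.509]
wrist_force: [-0.5, -0.4, -5.4]
width: 0.0156
finger_force: 30.0
```

Run:
```python
from h import *
o=get_obs();print(o["tool_pos"],o["ee_rot"],o["width"],o["wrist_force"],o["wrist_torque"])
a=slotpose(-.073,.1115);print(a)
Rs=R.from_euler("xyz",o["ee_rot"])
# roll about boat axis (tool x pitched .025 down-corrected): axis = slot x
ax=R.from_euler("z",np.radians(86.45)).apply([1,0,0]); c=o["tool_pos"]-Rs.apply([0,0,.0185])
for th in(55,):
    Q=R.from_rotvec(ax*np.radians(th)); p=c+Q.apply(o["tool_pos"]-c); plan(p,(Q*Rs).as_euler("xyz"),N=11)
s,W=shot("wrist","w15");s,T=shot("top","t15")
cv2.imwrite("pics/t15c.png",cv2.resize(T if 0 else s["image"][120:280,100:260],None,fx=3.5,fy=3.5))
```

```text
[0.5118 0.2258 0.0926] [-3.1387 -0.025   1.5088] 0.015635311509098904 [-0.4504 -0.3675 -5.3611] [-0.3444  0.0549 -0.0038]
(array([0.5121, 0.2256, 0.0925]), array([3.1416, 0.    , 1.5088]))
11 rows of [0.0, -0.04, -0.002, 0.872, 0.0, 0.022]
```

View pics/t15c.png

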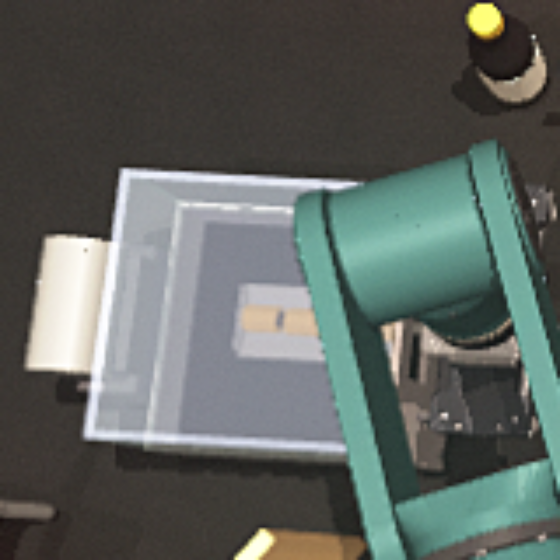

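The trough with the couplings is inside the hood at (280,320), level and centred. Rolling it.

Request:
drive_tool:
  commands:
    - [0, -0.02, 0, 0.436, 0, 0.011]
    - [0, -0.04, -0.002, 0.872, 0, 0.022]
    - [0, -0.04, -0.002, 0.872, 0, 0.022]
    - [0, -0.04, -0.002, 0.872, 0, 0.022]
    - [0, -0.04, -0.002, 0.872, 0, 0.022]
    - [0, -0.04, -0.002, 0.872, 0, 0.022]
    - [0, -0.04, -0.002, 0.872, 0, 0.022]
    - [0, -0.04, -0.002, 0.872, 0, 0.022]
    - [0, -0.04, -0.002, 0.872, 0, 0.022]
    - [0, -0.04, -0.002, 0.872, 0, 0.022]
    - [0, -0.04, -0.002, 0.872, 0, 0.022]
    - [0, -0.02, 0, 0.436, 0, 0.011]
    - [0, 0, 0, 0, 0, 0]
    - [0, 0, 0, 0, 0, 0]
    - [0, 0, 0, 0, 0, 0]
    - [0, 0, 0, 0, 0, 0]

```text
time: 63.25
tool_pos: [0.4969, 0.2271, 0.1012]
ee_rot: [-2.181, -0.015, 1.489]
wrist_force: [0.9, -0.5, -2.5]
width: 0.0159
finger_force: 30.0
```

Run:
```python
from h import *
o=get_obs();print(o["tool_pos"],o["ee_rot"],o["joint_positions"],o["wrist_force"],o["wrist_torque"])
Rs=R.from_euler("xyz",o["ee_rot"]);print("grasp",o["tool_pos"]-Rs.apply([0,0,.0185]),"want",slotpose(-.073,.1115)[0]+[0,0,.019])
s,W=shot("wrist","w16");s,T=shot("top","t16");s2,S=shot("scene","s16")
a=cv2.resize(s["image"][150:270,110:250],None,fx=3.5,fy=3.5);b=cv2.resize(s2["image"][220:340,330:460],None,fx=3.5,fy=3.5)
h=min(a.shape[0],b.shape[0]);c=np.hstack([a[:h],b[:h]]);print(c.shape);cv2.imwrite("pics/c16.png",cv2.resize(c,None,fx=.8,fy=.8))
```

```text
[0.4969 0.2271 0.1012] [-2.1807 -0.0146  1.4888] [0.1807 0.8032 0.8928 0.32   2.3627 0.3728] [ 0.9135 -0.5015 -2.4595] [-0.2089 -0.7415 -0.0226]
grasp [0.512  0.2257 0.1118] want [0.5121 0.2256 0.1115]
(420, 945, 3)
```

View pics/c16.png

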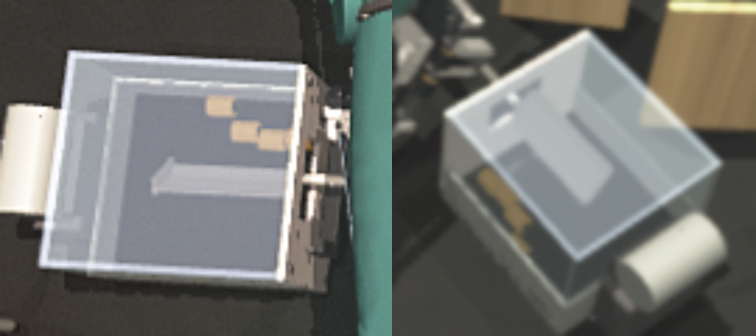

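The boat is empty: the wrist load fell to 2.5 N. The couplings lie on the chamber floor at about (220,105), (245,132) and (275,140) in the left view, with a row of them at (505,210) in the right view. Rolling back and withdrawing.

Request:
drive_tool:
  commands:
    - [0, 0.02, 0, -0.436, 0, -0.011]
    - [0, 0.04, 0.002, -0.872, 0, -0.022]
    - [0, 0.04, 0.002, -0.872, 0, -0.022]
    - [0, 0.04, 0.002, -0.872, 0, -0.022]
    - [0, 0.04, 0.002, -0.872, 0, -0.022]
    - [0, 0.04, 0.002, -0.872, 0, -0.022]
    - [0, 0.04, 0.002, -0.872, 0, -0.022]
    - [0, 0.04, 0.002, -0.872, 0, -0.022]
    - [0, 0.04, 0.002, -0.872, 0, -0.022]
    - [0, 0.04, 0.002, -0.872, 0, -0.022]
    - [0, 0.04, 0.002, -0.872, 0, -0.022]
    - [0, 0.02, 0, -0.436, 0, -0.011]
    - [0, 0, 0, 0, 0, 0]
    - [0, 0, 0, 0, 0, 0]
    - [0, 0, 0, 0, 0, 0]

```text
time: 65.28
tool_pos: [0.5113, 0.226, 0.0913]
ee_rot: [-3.138, -0.025, 1.509]
wrist_force: [0.3, 0.1, -2.7]
width: 0.0156
finger_force: 30.0
```

Run:
```python
from h import *
o=get_obs();print(o["tool_pos"],o["ee_rot"],o["wrist_force"],o["wrist_torque"])
print(slotpose(-.073,.1115))
p,_=slotpose(-.27,.1115);plan(p,None,N=12)
s2,S=shot("scene","s17");s,T=shot("top","t17")
o_=np.array([.5166,.2985]);a=np.radians(86.45);ex=np.array([np.cos(a),np.sin(a)]);ey=np.array([-np.sin(a),np.cos(a)])
for n,im,W in(("scene",s2["image"],S),("top",s["image"],T)):
    m=(W[...,2]>.026)&(W[...,2]<.05); d=W[...,:2]-o_;X=d@ex;Y=d@ey
    m&=(X>.006)&(X<.21)&(abs(Y)<.094)
    print(n,m.sum())
    k,L,st,c=cv2.connectedComponentsWithStats(m.astype(np.uint8))
    for i in range(1,k):
        if st[i,4]>8: print(st[i,4],X[L==i].mean(),Y[L==i].mean(),np.ptp(X[L==i]),np.ptp(Y[L==i]),W[L==i][:,2].max())
# trough height check
d=T[...,:2]-o_;X=d@ex;Y=d@ey;Z=T[...,2]
for x0 in(.03,.06,.09,.12,.14):
    q=(abs(X-x0)<.006)&(abs(Y)<.035)&(Z>.06)&(Z<.15)
    if q.sum()>3: print(x0,np.percentile(Y[q],[3,97]),np.percentile(Z[q],[5,50,95]))
```

```text
[0.5113 0.226  0.0913] [-3.1382 -0.025   1.5089] [ 0.3264  0.0706 -2.6567] [-0.107   0.0661  0.0249]
(array([0.5121, 0.2256, 0.0925]), array([3.1416, 0.    , 1.5088]))
12 rows of [-0.411, 0.002, -0.013, 0.0, 0.0, 0.0]
scene 0
top 0
```

Request:
drive_tool:
  commands:
    - [-0.2, 0, -0.005, 0, 0, 0]
    - [-0.4, 0, -0.01, 0, 0, 0]
    - [-0.45, 0, -0.011, 0, 0, 0]
    - [-0.45, 0, -0.011, 0, 0, 0]
    - [-0.45, 0, -0.011, 0, 0, 0]
    - [-0.45, 0, -0.011, 0, 0, 0]
    - [-0.45, 0, -0.011, 0, 0, 0]
    - [-0.45, 0, -0.011, 0, 0, 0]
    - [-0.45, 0, -0.011, 0, 0, 0]
    - [-0.45, 0, -0.011, 0, 0, 0]
    - [-0.4, 0, -0.01, 0, 0, 0]
    - [-0.35, 0, -0.01, 0, 0, 0]
    - [-0.2, 0, 0, 0, 0, 0]
    - [0, 0, 0, 0, 0, 0]
    - [0, 0, -0.4, 0, 0, 0]
    - [0, 0, -0.5, 0, 0, 0]
    - [0, 0, -0.4, 0, 0, 0]
    - [0, 0, -0.2, 0, 0, 0]
    - [0, 0, 0, 0, 0, 0]
    - [0, 0, 0, 0, 0, 0]

```text
time: 67.88
tool_pos: [0.498, 0.019, 0.1503]
ee_rot: [-3.137, -0.025, 1.509]
wrist_force: [-0.6, -1.2, -3.4]
width: 0.0156
finger_force: 30.0
```

Run:
```python
from h import *
o=get_obs();print(o["tool_pos"],o["ee_rot"],o["wrist_force"])
s,T=shot("top","t18");boatview(T)
s,W=shot("wrist","w18")
cv2.imwrite("pics/t18c.png",np.hstack([cv2.resize(s["image"],None,fx=.5,fy=.5)]))
t=cv2.imread("pics/t18.png");cv2.imwrite("pics/t18c.png",cv2.resize(t[140:270,100:400],None,fx=2.6,fy=2.6,interpolation=cv2.INTER_CUBIC))
p=np.array([.4797,-.1482,.1]);r=[np.pi,.0,-.009]
plan(p,R.from_euler("xyz",[np.pi,0,-.009]).as_euler("xyz"),N=20)
```

```text
[0.498  0.019  0.1503] [-3.1372 -0.0251  1.5093] [-0.5584 -1.1679 -3.4108]Traceback (most recent call last):
  File "<stdin>", line 3, in <module>
  File "h.py", line 68, in boatview
    q=k&(abs(Y)<.03);print("tip X",X[q].max())
                                   ~~~~~~~~^^
    return umr_maximum(a, axis, None, out, keepdims, initial, where)
ValueError: zero-size array to reduction operation maximum which has no identity
```

I've used all 14 picture views, so from here I work from numbers only.

Run:
```python
from h import *
T=np.load("pics/t18.npy");o=get_obs()
Rt=R.from_euler("xyz",[o["ee_rot"][0],o["ee_rot"][1],o["ee_rot"][2]])
Ry=R.from_euler("z",o["ee_rot"][2])
s,W=shot("wrist","w18")
for n,A in(("top",T),("wrist",W)):
    d=Ry.inv().apply(A.reshape(-1,3)-o["tool_pos"]);d=d[np.isfinite(d[:,0])]
    for x0 in(.05,.065,.08,.1,.115,.13,.15,.17,.19,.205):
        q=(abs(d[:,0]-x0)<.003)&(abs(d[:,1])<.035)&(d[:,2]>-.02)&(d[:,2]<.06)
        if q.sum()>4: print(n,x0,"y",np.percentile(d[q,1],[3,97]),"z",np.percentile(d[q,2],[5,50,97]))
im=cv2.imread("pics/t18.png");hsv=cv2.cvtColor(im,cv2.COLOR_BGR2HSV)
plan([.4797,-.1482,.15],[np.pi,-0.025,-.009],N=18)
plan([.4797,-.1482,.15],[np.pi,0,-.009],N=18)
```

```text
top 0.05 y [-0.006   0.0023] z [0.0212 0.0242 0.0266]
top 0.1 y [-0.0281  0.0252] z [0.006  0.0102 0.0148]
top 0.115 y [-0.0275  0.0232] z [0.0057 0.0102 0.0158]
top 0.13 y [-0.0274  0.0242] z [0.0062 0.0104 0.0157]
top 0.15 y [-0.0272  0.0265] z [0.0064 0.0097 0.0149]
top 0.17 y [-0.0295  0.025 ] z [0.0056 0.0097 0.0144]
top 0.19 y [-0.027   0.0249] z [0.0061 0.0093 0.0167]
top 0.205 y [-0.0274  0.0245] z [0.0057 0.0096 0.0141]
wrist 0.05 y [-0.0049  0.0047] z [0.0189 0.022  0.0237]
wrist 0.065 y [-0.0048  0.0046] z [0.0194 0.0219 0.0233]
wrist 0.08 y [-0.0047  0.0045] z [0.0192 0.0218 0.0235]
wrist 0.1 y [-0.0268  0.0262] z [0.0067 0.0085 0.0125]
wrist 0.115 y [-0.0269  0.0262] z [0.0065 0.0084 0.0125]
wrist 0.13 y [-0.0267  0.0255] z [0.0063 0.008  0.0121]
18 rows of [-0.202, 0.16, -0.005, -0.023, 0.002, 0.843]
18 rows of [-0.202, 0.16, -0.003, -0.013, -0.009, 0.843]
```

Request:
drive_tool:
  commands:
    - [-0.101, 0.08, 0, -0.011, 0, 0.42]
    - [-0.202, 0.16, -0.005, -0.023, 0.002, 0.843]
    - [-0.202, 0.16, -0.005, -0.023, 0.002, 0.843]
    - [-0.202, 0.16, -0.005, -0.023, 0.002, 0.843]
    - [-0.202, 0.16, -0.005, -0.023, 0.002, 0.843]
    - [-0.202, 0.16, -0.005, -0.023, 0.002, 0.843]
    - [-0.202, 0.16, -0.005, -0.023, 0.002, 0.843]
    - [-0.202, 0.16, -0.005, -0.023, 0.002, 0.843]
    - [-0.202, 0.16, -0.005, -0.023, 0.002, 0.843]
    - [-0.202, 0.16, -0.005, -0.023, 0.002, 0.843]
    - [-0.202, 0.16, -0.005, -0.023, 0.002, 0.843]
    - [-0.202, 0.16, -0.005, -0.023, 0.002, 0.843]
    - [-0.202, 0.16, -0.005, -0.023, 0.002, 0.843]
    - [-0.202, 0.16, -0.005, -0.023, 0.002, 0.843]
    - [-0.202, 0.16, -0.005, -0.023, 0.002, 0.843]
    - [-0.202, 0.16, -0.005, -0.023, 0.002, 0.843]
    - [-0.202, 0.16, -0.005, -0.023, 0.002, 0.843]
    - [-0.202, 0.16, -0.005, -0.023, 0.002, 0.843]
    - [-0.101, 0.08, 0, -0.011, 0, 0.42]

```text
time: 70.35
tool_pos: [0.4798, -0.1488, 0.1503]
ee_rot: [-3.141, -0.026, -0.011]
wrist_force: [-0.5, 0.1, -2.7]
width: 0.0156
finger_force: 30.0
```

Request:
drive_tool:
  commands:
    - [0, 0, 0, 0, 0, 0]
    - [0, 0, 0, 0, 0, 0]
    - [0, 0, 0, 0, 0, 0]

```text
time: 70.72
tool_pos: [0.4803, -0.1481, 0.1506]
ee_rot: [-3.141, -0.027, -0.008]
wrist_force: [0.1, -0.4, -3.2]
width: 0.0155
finger_force: 30.0
```

Run:
```python
from h import *
o=get_obs();print(o["tool_pos"],o["ee_rot"],o["wrist_force"])
plan([.480,-.1483,.07],[-3.137,-.025,-.009],N=6)
s,T=shot("top","t19")
Q=T.reshape(-1,3)
B=Q[(Q[:,2]>.13)&(Q[:,2]<.2)&(Q[:,0]>.55)&(Q[:,0]<.75)&(abs(Q[:,1]+.15)<.05)]
print("trough",len(B),cv2.minAreaRect(B[:,:2].astype(np.float32)),B[:,0].min(),B[:,0].max())
W=np.load("pics/t6.npy").reshape(-1,3);B=W[(W[:,2]>.035)&(W[:,2]<.08)&(W[:,0]>.55)&(W[:,0]<.75)&(abs(W[:,1]+.15)<.05)]
print("ref",len(B),cv2.minAreaRect(B[:,:2].astype(np.float32)),B[:,0].min(),B[:,0].max())
```

```text
[ 0.4803 -0.1481  0.1506] [-3.1413 -0.0265 -0.0077] [ 0.0963 -0.4272 -3.1726]
6 rows of [-0.01, 0.001, 0.336, 0.007, -0.003, 0.002]
trough 829 ((0.6319385766983032, -0.14991982281208038), (0.055804379284381866, 0.13108763098716736), 88.47833251953125) 0.5670322617066628 0.6974111903106185
ref 396 ((0.6069470643997192, -0.1488078236579895), (0.05747208371758461, 0.07837963849306107), 88.1663818359375) 0.5671764587985366 0.6457475424564262
```

Request:
drive_tool:
  commands:
    - [-0.006, 0, 0.2, 0, 0, 0]
    - [-0.01, 0, 0.4, 0, 0, 0]
    - [-0.01, 0, 0.4, 0, 0, 0]
    - [-0.01, 0, 0.4, 0, 0, 0]
    - [-0.01, 0, 0.4, 0, 0, 0]
    - [-0.01, 0, 0.3, 0, 0, 0]
    - [-0.007, 0, 0.25, 0, 0, 0]
    - [-0.005, 0, 0.15, 0, 0, 0]
    - [0, 0, 0, 0, 0, 0]
    - [0, 0, 0, 0, 0, 0]

```text
time: 72.03
tool_pos: [0.4806, -0.1485, 0.0512]
ee_rot: [3.141, -0.028, -0.008]
wrist_force: [-0.1, -0.4, -2.4]
width: 0.0157
finger_force: 30.0
```

Run:
```python
from h import *
o=get_obs();print(o["tool_pos"],o["ee_rot"],o["wrist_force"])
plan([.480,-.1484,.0364],[-3.141,-.0265,-.009],N=3)
```

```text
[ 0.4806 -0.1485  0.0512] [ 3.1413 -0.0277 -0.0084] [-0.0555 -0.4276 -2.4394]
3 rows of [-0.008, -0.001, 0.123, 0.003, -0.004, 0.002]
```

Request:
drive_tool:
  commands:
    - [-0.006, 0, 0.12, 0, 0, 0]
    - [-0.006, 0, 0.12, 0, 0, 0]
    - [-0.004, 0, 0.07, 0, 0, 0]
    - [0, 0, 0.04, 0, 0, 0]
    - [0, 0, 0, 0, 0, 0]
    - [0, 0, 0, 0, 0, 0]
    - [0, 0, 0, 0, 0, 0]

```text
time: 72.9
tool_pos: [0.48, -0.1483, 0.0367]
ee_rot: [-3.142, -0.027, -0.008]
wrist_force: [-0.3, -0.5, -2.1]
width: 0.0157
finger_force: 30.0
```

Request:
drive_tool:
  commands:
    - [0, 0, 0.025, 0, 0, 0]
    - [0, 0, 0, 0, 0, 0]
    - [0, 0, 0, 0, 0, 0]

```text
time: 73.28
tool_pos: [0.4801, -0.1484, 0.0365]
ee_rot: [3.141, -0.027, -0.008]
wrist_force: [-2.0, -0.3, 5.4]
width: 0.0158
finger_force: 30.0
```

Request:
drive_tool:
  commands:
    - [0, 0, 0, 0, 0, 0]
    - [0, 0, 0, 0, 0, 0]
    - [0, 0, 0, 0, 0, 0]
    - [0, 0, 0, 0, 0, 0]
    - [0, 0, 0, 0, 0, 0]
  gripper: 0.62

```text
time: 73.9
tool_pos: [0.4798, -0.1483, 0.0355]
ee_rot: [-3.141, -0.026, -0.008]
wrist_force: [-0.1, 0.8, -0.5]
width: 0.036
finger_force: 0.0
```

Request:
drive_tool:
  commands:
    - [0, 0, -0.2, 0, 0, 0]
    - [0, 0, -0.4, 0, 0, 0]
    - [0, 0, -0.7, 0, 0, 0]
    - [0, 0, -0.7, 0, 0, 0]
    - [0, 0, -0.8, 0, 0, 0]
    - [0, 0, -0.8, 0, 0, 0]
    - [0, 0, -0.8, 0, 0, 0]
    - [-0.7, 0.4, -0.3, 0, 0, 0]
    - [-0.7, 0.4, 0, 0, 0, 0]
    - [-0.7, 0.4, 0, 0, 0, 0]
    - [0, 0, 0, 0, 0, 0]
    - [0, 0, 0, 0, 0, 0]

```text
time: 75.4
tool_pos: [0.3911, -0.1955, 0.2222]
ee_rot: [3.141, -0.028, -0.008]
wrist_force: [0.2, -0.9, 0.4]
width: 0.0357
finger_force: 0.0
```

Run:
```python
from h import *
o=get_obs();print(o["time"],o["tool_pos"],o["width"])
def q(W,n):
    Q=W.reshape(-1,3)
    for nm,z0,z1,x0,x1 in(("trough",.04,.07,.54,.72),("bar",.058,.07,.36,.515)):
        B=Q[(Q[:,2]>z0)&(Q[:,2]<z1)&(Q[:,0]>x0)&(Q[:,0]<x1)&(abs(Q[:,1]+.15)<.04)]
        if len(B)>20: print(n,nm,len(B),cv2.minAreaRect(B[:,:2].astype(np.float32)),np.median(B,0),B[:,0].max())
s,T=shot("top","t20");s,W=shot("wrist","w20")
q(np.load("pics/top0.npy"),"before");q(T,"after");q(np.load("pics/w2.npy"),"wbefore");q(W,"wafter");trough(W);trough(T);couplings(T)
a=np.radians(-3.6);Q=T.reshape(-1,3);d=Q[:,:2]-[.683,.0959]; X=d@[np.cos(a),np.sin(a)]; Y=d@[-np.sin(a),np.cos(a)]
k=(abs(X)<.12)&(abs(Y)<.1)&(Q[:,2]>.13)&(Q[:,2]<.2);print("gate",k.sum(),Q[k,2].max(),X[k].min(),X[k].max(),Y[k].min(),Y[k].max())
# brass-coloured blobs inside the hood in the top view
h=cv2.cvtColor(s["image"] if 0 else cv2.imread("pics/t20.png"),cv2.COLOR_BGR2HSV)
m=cv2.inRange(h,(8,45,70),(32,255,255))[168:250,130:212]
n,L,st,c=cv2.connectedComponentsWithStats(m);print([(st[i,4],c[i].round()+[130,168]) for i in range(1,n) if st[i,4]>8])
h=cv2.cvtColor(snapshot("scene")["image"],cv2.COLOR_BGR2HSV);m=cv2.inRange(h,(8,45,60),(32,255,255))[240:330,345:445]
n,L,st,c=cv2.connectedComponentsWithStats(m);print([(st[i],c[i].round()+[345,240]) for i in range(1,n) if st[i,4]>8])
```

```text
75.4 [ 0.3911 -0.1955  0.2222] 0.0356739766547456
before trough 928 ((0.6189138293266296, -0.14953573048114777), (0.05740392208099365, 0.15677839517593384), 89.20211029052734) [ 0.6305 -0.1497  0.0477] 0.6973364078458256
before bar 287 ((0.44580405950546265, -0.14826413989067078), (0.016578709706664085, 0.13825054466724396), 89.59941101074219) [ 0.4421 -0.1483  0.0635] 0.5149190588303162
after trough 942 ((0.6187617778778076, -0.1500057429075241), (0.058571260422468185, 0.15625107288360596), 89.20370483398438) [ 0.6301 -0.1497  0.0478] 0.6967699975804975
after bar 139 ((0.4456128478050232, -0.14676116406917572), (0.014379538595676422, 0.1379745453596115), 88.60740661621094) [ 0.4727 -0.1456  0.0636] 0.5145498598845035
wbefore trough 5762 ((0.61843341588974, -0.15026317536830902), (0.05960708111524582, 0.1567590981721878), 89.78881072998047) [ 0.6338 -0.1495  0.046 ] 0.6967230251713561
wbefore bar 1252 ((0.4448311924934387, -0.14820341765880585), (0.01741834729909897, 0.1401301920413971), 89.5391616821289) [ 0.4449 -0.1489  0.0626] 0.514906556563897
wafter trough 1549 ((0.5627573132514954, -0.1486140638589859), (0.057506661862134933, 0.04549609497189522), 89.59807586669922) [ 0.573  -0.1492  0.048 ] 0.5855724898029667
wafter bar 1985 ((0.4447464048862457, -0.14765849709510803), (0.016745954751968384, 0.1402629017829895), 88.96165466308594) [ 0.4446 -0.148   0.0626] 0.5149458042613135
in trough ((0.5670165419578552, -0.1446966826915741), (0.0019448640523478389, 0.0408463254570961), 0.08188332617282867) 72
gate 546 0.1756483261196118 0.022285895171133364 0.046845505044856274 -0.08120777208856454 0.038032099049719166
[(np.int32(57), array([188., 187.])), (np.int32(58), array([197., 196.])), (np.int32(50), array([208., 203.]))]
[(array([ 76,   0,  24,  27, 504], dtype=int32), array([434., 251.])), (array([ 15,  39,  20,  31, 189], dtype=int32), array([371., 292.]))]
```

Run:
```python
from h import *
for f,(v0,v1,u0,u1) in (("t20",(160,260,120,245)),("t16",(160,260,120,245)),("s16",(230,330,340,445))):
    im=cv2.imread(f"pics/{f}.png");h=cv2.cvtColor(im,cv2.COLOR_BGR2HSV)
    m=cv2.inRange(h,(8,45,60),(32,255,255))[v0:v1,u0:u1]
    n,L,st,c=cv2.connectedComponentsWithStats(m);W=np.load(f"pics/{f}.npy")
    for i in range(1,n):
        if st[i,4]>4:
            mm=np.zeros(im.shape[:2],bool);mm[v0:v1,u0:u1]=L==i
            print(f,st[i,4],c[i].round()+[u0,v0],"bbox",st[i,:4]+[u0,v0,0,0],np.nanmedian(W[mm],0))
```

```text
t20 6 [227. 161.] bbox [226 160   3   3] [0.6937 0.3119 0.0026]
t20 286 [238. 175.] bbox [226 160  19  41] [0.6571 0.2735 0.0011]
t20 5 [233. 174.] bbox [232 173   2   3] [0.6538 0.2934 0.0029]
t20 607 [220. 216.] bbox [212 174  20  81] [0.5123 0.2997 0.1029]
t20 57 [188. 187.] bbox [184 184  10   7] [0.5764 0.369  0.1703]
t20 6 [235. 194.] bbox [234 191   3   6] [ 0.5948  0.2853 -0.0004]
t20 58 [197. 196.] bbox [193 193   9   8] [0.5521 0.3457 0.1698]
t20 65 [209. 203.] bbox [204 198  10   9] [0.5353 0.3135 0.1702]
t20 5 [242. 205.] bbox [241 204   4   3] [0.5596 0.2634 0.0009]
t20 7 [243. 216.] bbox [242 214   3   5] [0.5294 0.2589 0.003 ]
t20 7 [243. 246.] bbox [241 244   4   4] [0.4386 0.2564 0.0015]
t20 6 [139. 258.] bbox [137 256   5   4] [0.406  0.5535 0.0023]
t16 51 [220. 184.] bbox [218 175   6  19] [0.5894 0.2939 0.1466]
t16 58 [188. 187.] bbox [184 184  10   7] [0.5769 0.369  0.1699]
t16 131 [203. 198.] bbox [193 193  22  11] [0.548  0.3286 0.17  ]
t16 177 [217. 222.] bbox [212 195  13  55] [0.4894 0.301  0.147 ]
t16 7 [226. 197.] bbox [225 195   3   5] [0.569  0.2956 0.0762]
t16 8 [223. 209.] bbox [223 206   3   6] [0.5339 0.2979 0.0843]
t16 5 [222. 215.] bbox [221 215   4   2] [0.5125 0.2937 0.113 ]
s16 7 [409. 230.] bbox [406 230   7   1] [0.2793 0.2429 0.0019]
s16 715 [434. 246.] bbox [421 230  24  37] [0.3309 0.3951 0.1047]
s16 15 [349. 238.] bbox [347 236   6   5] [0.5753 0.2466 0.1942]
s16 17 [343. 248.] bbox [340 246   7   5] [0.5978 0.2433 0.1603]
s16 202 [371. 293.] bbox [360 280  20  30] [0.6229 0.4058 0.1309]
```

Run:
```python
from h import *
o_=np.array([.5166,.2985]);a=np.radians(86.45);ex=np.array([np.cos(a),np.sin(a)]);ey=np.array([-np.sin(a),np.cos(a)])
def sl(W,C,z=.035):
    q=C+(W-C)*((C[2]-z)/(C[2]-W[...,2]))[...,None]; d=q[...,:2]-o_; return d@ex,d@ey
T=np.load("pics/t20.npy");S=np.load("pics/s16.npy")
Ct=np.array([.33066,.00548,1.26999]);Cs=np.array([1.19909,.90963,1.37682])
for u,v in((188,187),(197,196),(209,203)): print("top",[x.round(4) for x in sl(T[v,u],Ct)])
im=cv2.imread("pics/s16.png");h=cv2.cvtColor(im,cv2.COLOR_BGR2HSV)
m=cv2.inRange(h,(8,45,60),(32,255,255))>0; m[:275]=0;m[315:]=0;m[:,:355]=0;m[:,385:]=0
X,Y=sl(S[m],Cs)
H,xe,ye=np.histogram2d(X,Y,bins=[np.arange(-.02,.16,.008),np.arange(-.11,.02,.008)])
print(xe[:-1].round(3));print(ye[:-1].round(3));print(H.astype(int))
```

```text
top [np.float64(0.121), np.float64(-0.0834)]
top [np.float64(0.0921), np.float64(-0.0584)]
top [np.float64(0.0554), np.float64(-0.0399)]
[-0.02  -0.012 -0.004  0.004  0.012  0.02   0.028  0.036  0.044  0.052
  0.06   0.068  0.076  0.084  0.092  0.1    0.108  0.116  0.124  0.132
  0.14   0.148]
[-0.11  -0.102 -0.094 -0.086 -0.078 -0.07  -0.062 -0.054 -0.046 -0.038
 -0.03  -0.022 -0.014 -0.006  0.002  0.01 ]
[[0 0 0 0 0 0 0 0 0 0 0 0 0 0 0 0]
 [0 0 0 0 0 0 0 0 0 0 0 0 0 0 0 0]
 [0 0 0 0 0 0 0 0 0 0 0 0 0 0 0 0]
 [0 0 0 0 0 0 0 0 0 0 0 0 0 0 0 0]
 [0 0 0 0 0 0 3 2 0 0 0 0 0 0 0 0]
 [0 0 0 0 0 2 5 6 2 0 0 0 0 0 0 0]
 [0 0 0 0 0 3 5 5 3 0 0 0 0 0 0 0]
 [0 0 0 0 0 3 5 5 1 0 0 0 0 0 0 0]
 [0 0 0 0 0 4 5 5 2 0 0 0 0 0 0 0]
 [0 0 0 0 0 2 6 5 2 0 0 0 0 0 0 0]
 [0 0 0 0 0 1 5 6 2 0 0 0 0 0 0 0]
 [0 0 0 0 0 2 5 6 2 0 0 0 0 0 0 0]
 [0 0 0 0 0 7 5 4 1 0 0 0 0 0 0 0]
 [0 0 0 0 1 6 6 6 0 0 0 0 0 0 0 0]
 [0 0 0 0 2 5 5 6 0 0 0 0 0 0 0 0]
 [0 0 0 0 6 5 4 3 0 0 0 0 0 0 0 0]
 [0 0 0 0 5 1 0 0 0 0 0 0 0 0 0 0]
 [0 0 0 2 5 0 0 0 0 0 0 0 0 0 0 0]
 [0 0 0 1 5 0 0 0 0 0 0 0 0 0 0 0]
 [0 0 0 0 0 0 0 0 0 0 0 0 0 0 0 0]
 [0 0 0 0 0 0 0 0 0 0 0 0 0 0 0 0]
 [0 0 0 0 0 0 0 0 0 0 0 0 0 0 0 0]]
```

In the scene view the brass forms one unbroken row about 120 mm long on the chamber floor, enough for all four 26 mm couplings, all behind the plate. The boat is back on its rest and empty, the gate still leans, and the arm is clear. Handing in.

```bash
python3 -c "
from bench import close_job
print(close_job())"
```

```text
the job is handed in; nothing more can be done
None
```

Job handed in at about 75 s of the 210 s allowed: the gate leans on the rack, all four couplings are in the chamber, and the empty boat is back on its rest to within about 1 mm; only three couplings were seen separately, the fourth inferred from the brass row's length and the boat's empty weight.

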